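# Put the print tools back on their outline boards

## Task

Tidy up after printing: lay the brayer, the razor scraper, the lino gouge and the bulldog clip each on the board that bears its own outline, flat inside the outline and the same way round (roller, blade or jaws at the end with the black dot). Leave the mug and the ink tin where they stand.

Things in the scene. Friction and masses are not known exactly. Their poses are not given: they have to be found in the camera images.
- brayer_grip (a point): small ink brayer lying down: black roller in a 68 mm wide frame, black handle, 156 x 68 x 41 mm. This point: in the handle's front part, 17 mm above what it lies on; the handle is up to 26 mm wide and 34 mm high, from 29 mm on the roller side of the point to 70 mm beyond. x axis from roller to handle; y across the handle (grasp so); z up. About 0.12 kg.
- scraper_grip (a point): yellow razor scraper lying flat: straight handle 22 mm wide and 12 mm thick with a 42 mm wide metal head, 126 mm long. This point is on the handle, at half the tool's length, 6 mm above what it lies on; the straight handle reaches from 63 mm behind the point to 22 mm in front of it. x axis: from handle to blade; y across the handle; z up. 0.075 kg.
- gouge_grip (a point): lino cutting gouge lying down: turned light wooden handle up to 25 mm thick and 65 mm long, thin steel blade, 123 mm long overall. This point is on the handle's middle line, 24 mm from its blade end, 12 mm above what it lies on. x axis: from handle to blade; y across the handle; z up. 0.03 kg.
- clip_grip (a point): bulldog clip lying flat: black and grey steel jaws 50 mm wide, wire loops behind, 49 x 50 x 8 mm. This point is 5 mm from the clip's centre to the jaws' side, near the spine, 4 mm above what it lies on. x axis: from the jaws to the wire loops; y along the 50 mm width (grasp across the 50 mm, by the two ends); z up. 0.02 kg.
- brayer_dot (a point): fixed plywood board, 172 x 70 x 6 mm, with the brayer's black outline in its top and a small black dot at the roller end. This point: the dot, on the board's top, 6 mm above the worktop; x axis along the board's centre line from the dot to the outline's handle end, z up. Tool lying right: its axes parallel to the board's, its listed point 89.5 mm along x from the dot, 17 mm above the board.
- scraper_dot (a point): fixed plywood board, 150 x 56 x 6 mm, with the scraper's black outline in its top and a small black dot at the blade end. This point: the dot, on the board's top, 6 mm above the worktop; x axis along the board's centre line from the outline's handle end to the dot, z up. Tool lying right: its axes parallel to the board's, its listed point -69 mm along x from the dot, 6 mm above the board.
- gouge_dot (a point): fixed plywood board, 146 x 44 x 6 mm, with the gouge's black outline in its top and a small black dot at the blade end. This point: the dot, on the board's top, 6 mm above the worktop; x axis along the board's centre line from the outline's handle end to the dot, z up. Tool lying right: its axes parallel to the board's, its listed point -87.5 mm along x from the dot, 12 mm above the board.
- clip_dot (a point): fixed plywood board, 70 x 60 x 6 mm, with the bulldog clip's black outline in its top and a small black dot at the jaw end. This point: the dot, on the board's top, 6 mm above the worktop; x axis along the board's centre line from the dot to the outline's handle end, z up. Tool lying right: its axes parallel to the board's, its listed point 25 mm along x from the dot, 4 mm above the board.
- mug_mid (a point): dotted white mug, 93 mm high, standing behind the hot plate (a fixed slab 70 mm high at the left of the work): a bystander. This point is on its axis half-way up.
- ink_tin_mid (a point): closed ink tin with a blue lid, 80 mm across and 60 mm high, standing at the far right: a bystander. This point is on its axis half-way up.

How it is judged (in metres and radians):
At the end, for the whole second after the job is handed in: Each tool lies released and at rest, right side up (the gouge may be rolled), on its own board, head at the black dot: its listed point within 12 mm (along, across) and 8 mm (height) of its place in the outline, direction and tilt within 0.2 rad (x of brayer_grip in the frame of brayer_dot between 0.0775 and 0.1015 m and y of brayer_grip in the frame of brayer_dot between -0.012 and 0.012 m and z of brayer_grip in the frame of brayer_dot between 0.009 and 0.025 m and angle between the x axis of brayer_grip and the x axis of brayer_dot, either way round below 0.2 rad and angle between each of brayer_grip, scraper_grip, clip_grip's own z axis and vertical below 0.2 rad and x of brayer_dot in the frame of brayer_grip below -0.01 m and linear speed of each of brayer, scraper, gouge, clip below 0.01 m/s and x of scraper_grip in the frame of scraper_dot between -0.081 and -0.057 m and y of scraper_grip in the frame of scraper_dot between -0.012 and 0.012 m and z of scraper_grip in the frame of scraper_dot between -0.002 and 0.014 m and angle between the x axis of scraper_grip and the x axis of scraper_dot, either way round below 0.2 rad and x of scraper_dot in the frame of scraper_grip above 0.01 m and x of gouge_grip in the frame of gouge_dot between -0.0995 and -0.0755 m and y of gouge_grip in the frame of gouge_dot between -0.012 and 0.012 m and z of gouge_grip in the frame of gouge_dot between 0.004 and 0.02 m and angle between the x axis of gouge_grip and the x axis of gouge_dot, either way round below 0.2 rad and angle between gouge_grip's own x axis and vertical between 1.37 and 1.77 rad and x of gouge_dot in the frame of gouge_grip above 0.01 m and x of clip_grip in the frame of clip_dot between 0.013 and 0.037 m and y of clip_grip in the frame of clip_dot between -0.012 and 0.012 m and z of clip_grip in the frame of clip_dot between -0.004 and 0.012 m and angle between the x axis of clip_grip and the x axis of clip_dot, either way round below 0.2 rad and x of clip_dot in the frame of clip_grip below -0.01 m); the robot touches nothing.
It fails at once if the mug was pushed more than 20 mm (distance of mug_mid from where it was at the start of the episode above 0.02 m).
It fails at once if the ink tin was pushed more than 20 mm (distance of ink_tin_mid from where it was at the start of the episode above 0.02 m).
It also fails if it takes over 99 s, if anything falls off the work surface, if the arm or the gripper's body presses on something with over 40 N, if the wrist force passes 120 N, or if a joint passes its speed limit or range.

## Robot

A 7-joint arm with a two-finger parallel gripper is mounted at the origin on the work surface; the furniture and walls round the work are solid. World frame = base frame: x ahead of the robot, y to its left, z up, the work surface at z = 0. Lengths are in mm, angles in rad, forces in N, time in s.
With the tool pointing down it reaches from about 425 to 950 mm from the base axis. Payload 4.7 kg.
Tool frame: the origin (TCP) lies at the very end of the fingers, on their centre line; the grasp point (between the pads) lies 19 mm behind it; z points along the fingers, y is the line along which they close (so a half turn about z gives the same grasp; the last joint's range is limited). The gripper opens to 85 mm and grips with 20 to 120 N. Pads are 22 mm wide; open, the fingers measure 114 mm over their backs; the gripper's body (76 mm by 85 mm) begins 54 mm behind the grasp point. The pads swing forward as they close: fully open they stand 13 mm farther back than shut.
Start: joints at [-1.154, 0.469, -0.049, 1.532, 0.024, 1.141, -0.082], TCP at [291.01, 609.069, 195.535] pointing down, gripper open.
Joint ranges: [-2.59, 2.59], [-0.33, 1.99], [-1.39, 1.29], [0.1, 2.45], [-1.04, 4.18], [0.21, 1.99], [-2.66, 2.66]. Speed limits (rad/s): [2.57, 2.57, 3.14, 3.14, 3.14, 3.14, 3.14].

## Interface

Orientations are given as a unit quaternion [x, y, z, w].
In Python, from plant import manip gives the robot as it stands. The module is installed in compiled form; this text tells all that it offers.
- The arm moves only by the tool play_rows, never from a script. Its argument "steps" is a list of rows, each an object of numbers: "grip": the opening, from 0 (shut) to 1 (fully open); "dx", "dy", "dz": the shift along the world's x, y, z in cm; "wx", "wy", "wz": the turn, a rotation vector about the world's x, y, z in degrees. A call has 1 to 5 rows; each row shifts and turns the commanded pose from where the row before left it; what a row does not reach is not made up. A row lasts 1/12 s, in which the tool goes at most 41.7 mm and 7.16 degrees, less where a joint would pass 70% of its speed; a pose out of reach is approached as far as the arm can. A call is refused whole if a number of a shift passes 4.17 or a number of a turn 7.16, either way. A call with a gripper value outside its range is refused whole. The fingers move at their own pace and stop on an object; "squeeze" is the grip in N (left out, the last holds). Time passes only in rows, so rows that do not move let the fingers close. It gives the time, the measured TCP pose, the force, the opening and the grip force at its end, in the units of the state.
- manip.get_obs(): the state, without advancing time (a new reading comes with each control period).
- manip.read_camera(name): name is "side" or "top" or "wrist"; returns a dict with "pixels" (384x512x3 uint8, red, green, blue), "intrinsics" (3x3 intrinsics, pixels), "xyz" and "attitude" of the camera in the world; the wrist camera has in their place "tool_from_camera" (4x4, takes a point from camera to tool coordinates, whose origin is the TCP and whose axes are the flange's). Camera axes: x right, y up, looking along -z (the intrinsics and any distortion apply to the point x, -y, -z); pixel columns grow to the right and rows downward; lengths in mm; the calibration is good to about 2 mm. A picture is of the moment at which its call begins: read the wrist's pose just before it. There is no depth.
- manip.close_job(): hands the job in; it is judged then, once.
The state is a dict: "time": time; "joint_pos": joint angles; "qd": joint speeds; "joint_torque": joint torques, N m; "eef_pos": TCP position; "tool_rot": TCP orientation; "force": force on the tool from outside, world axes, zero at the start; "torque": the same for the moment, N m; "grip_width": finger opening in mm; "finger_force": force on a finger pad.
Only numpy, scipy, OpenCV 4.12 (cv2) and the standard library are available. Lean on these libraries where they do the work, as an engineer would, in place of code of your own. Each camera call takes 0.05 s, during which the arm holds its last target. There are 200 camera calls.

## Working session

There is one attempt and no reset: what is moved stays moved. The work goes in short steps, Python scripts to look and compute and a tool call to move; the robot and the scene stay as the last step left them, time stands still between calls to the robot, and variables do not carry over. Pictures are saved under pics/ and viewed, at most 14 in all, crops included, and the job is handed in when it is done.

Besides the shell and the picture viewer there is one more tool, called after ">>>" in YAML: its name, and indented under it one key for each argument. play_rows: Moves the arm, as the interface text tells. Its arguments: {"type":"object","properties":{"steps":{"type":"array","items":{"type":"object","properties":{"grip":{"type":"number"},"dx":{"type":"number"},"dy":{"type":"number"},"dz":{"type":"number"},"wx":{"type":"number"},"wy":{"type":"number"},"wz":{"type":"number"}}}},"squeeze":{"type":"number"}},"required":["steps"]}

```bash
mkdir -p pics; python3 - <<'E'
from plant import manip
import cv2,numpy as np
print(manip.get_obs())
for n in("top","side","wrist"):
    c=manip.read_camera(n); cv2.imwrite(f"pics/{n}0.png",c["pixels"][:,:,::-1])
    print({k:v for k,v in c.items() if k!="pixels"})
E
```

```text
{'time': 0.0, 'joint_pos': array([-1.15391248,  0.46944254, -0.0486022 ,  1.53365894,  0.02410122,
        1.1410284 , -0.0823267 ]), 'qd': array([ 0.00274388, -0.00072646, -0.00146235,  0.00090663,  0.00047727,
        0.00080888, -0.00053416]), 'joint_torque': array([-9.53154886e-04, -5.10289586e+01, -4.69302933e-02, -2.37731373e+01,
        1.05351006e-02,  7.24057478e-03, -1.45618361e-05]), 'eef_pos': array([290.74658152, 608.45607215, 194.47560021]), 'tool_rot': array([ 2.21045382e-01,  9.75263035e-01, -9.58719070e-04, -1.81456733e-04]), 'force': array([-0.20082281,  0.34364973,  1.14447534]), 'torque': array([-0.0212231 , -0.00793582,  0.01529423]), 'finger_force': 0.0, 'grip_width': 85.53084634041329}
{'intrinsics': array([[432.27229241,   0.        , 255.73786449],
       [  0.        , 432.27229241, 186.61799008],
       [  0.        ,   0.        ,   1.        ]]), 'xyz': array([ 418.28122173, -237.33115069, 1127.4667739 ]), 'attitude': array([-0.02848446,  0.01853744,  0.71322973, -0.70010596])}
{'intrinsics': array([[460.73884852,   0.        , 251.34382693],
       [  0.        , 460.73884852, 193.34039051],
       [  0.        ,   0.        ,   1.        ]]), 'xyz': array([  431.20564232, -1155.91124724,   435.91864901]), 'attitude': array([ 0.55641721, -0.01927388, -0.02814445,  0.83020257])}
{'intrinsics': array([[306.7705949 ,   0.        , 257.91669386],
       [  0.        , 306.7705949 , 191.21242996],
       [  0.        ,   0.        ,   1.        ]]), 'tool_from_camera': array([[ 1.21792721e-03,  9.54490943e-01,  2.98237415e-01,
         7.60147040e+01],
       [ 9.99999207e-01, -1.25784350e-03, -5.80947041e-05,
        -7.05950090e-02],
       [ 3.19685125e-04,  2.98237249e-01, -9.54491719e-01,
        -1.77969884e+02],
       [ 0.00000000e+00,  0.00000000e+00,  0.00000000e+00,
         1.00000000e+00]])}
```

View pics/top0.png

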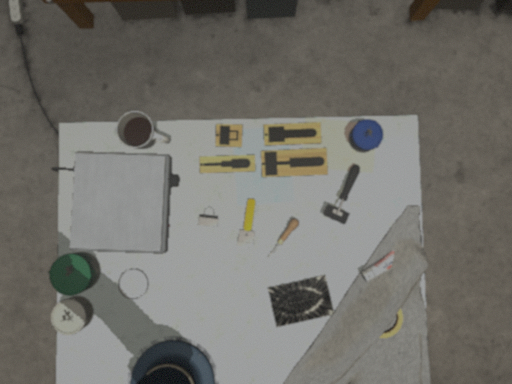

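View pics/side0.png

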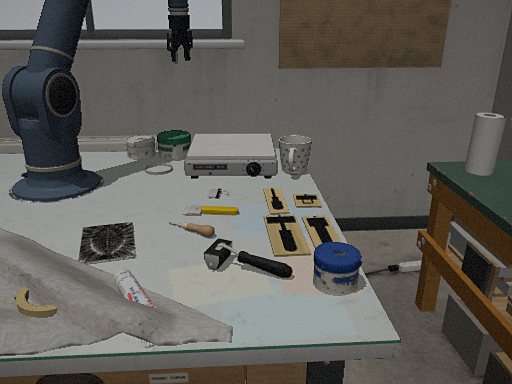

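The top view shows the boards at rows 125–175, cols 200–328. The tools are the clip (208,216), scraper (248,220), gouge (285,236) and brayer (342,195). I'll zoom in next.

```bash
cat > h.py <<'E'
from plant import manip
import cv2,numpy as np
from scipy.spatial.transform import Rotation as R
def ray(cam,uv,z,obs=None):
    """pixels (N,2) -> world points on plane z"""
    K=cam["intrinsics"]; uv=np.atleast_2d(uv).astype(float)
    d=np.c_[(uv[:,0]-K[0,2])/K[0,0],-(uv[:,1]-K[1,2])/K[1,1],-np.ones(len(uv))]
    if "xyz" in cam: o=cam["xyz"]; M=R.from_quat(cam["attitude"]).as_matrix()
    else:
        T=cam["tool_from_camera"]; Rt=R.from_quat(obs["tool_rot"]).as_matrix()
        M=Rt@T[:3,:3]; o=Rt@T[:3,3]+obs["eef_pos"]
    d=d@M.T
    return o+d*((z-o[2])/d[:,2])[:,None]
E
python3 - <<'E'
from h import *
c=manip.read_camera("top"); a=c["pixels"][:,:,::-1]
cv2.imwrite("pics/crop.png",cv2.resize(a[115:260,190:380],None,fx=4,fy=4,interpolation=cv2.INTER_CUBIC))
print(ray(c,[[228,135],[293,134],[228,164],[295,163],[208,218],[248,220],[285,236],[342,195]],6).round())
E
```

```text
[[ 630. -152.    6.]
 [ 629. -322.    6.]
 [ 554. -151.    6.]
 [ 553. -326.    6.]
 [ 414.  -97.    6.]
 [ 407. -201.    6.]
 [ 364. -295.    6.]
 [ 467. -445.    6.]]
```

View pics/crop.png

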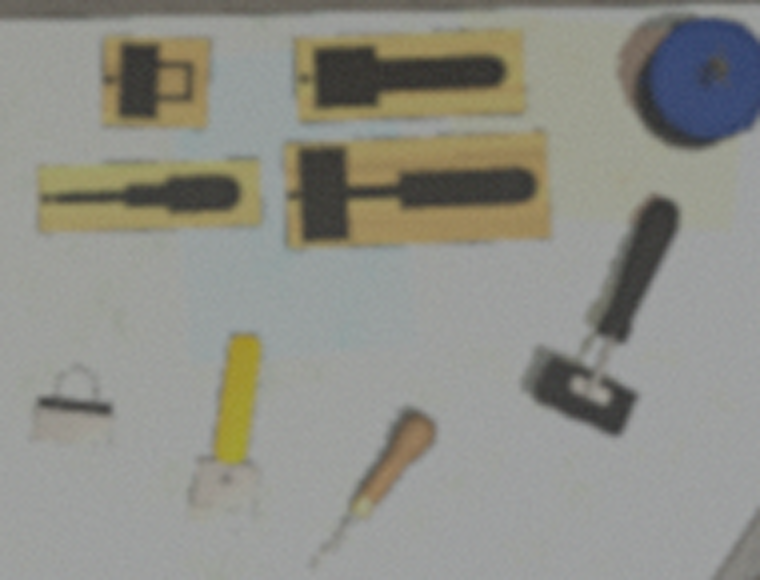

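```bash
python3 - <<'E'
from h import *
f=[manip.read_camera("top") for _ in range(6)]; c=f[0]
a=np.mean([x["pixels"] for x in f],0).astype(np.uint8)
S=4; big=cv2.resize(a[115:260,190:380],None,fx=S,fy=S,interpolation=cv2.INTER_CUBIC)
hsv=cv2.cvtColor(big,cv2.COLOR_RGB2HSV)
def W(p,z): return ray(c,(np.atleast_2d(p)+.5)/S-.5+[190,115],z)[:,:2]
def rect(m,roi,z,name,fill=False):
    x0,y0,x1,y1=roi; k=np.zeros_like(m); k[y0:y1,x0:x1]=m[y0:y1,x0:x1]
    cs,_=cv2.findContours(k,cv2.RETR_EXTERNAL,cv2.CHAIN_APPROX_NONE); q=max(cs,key=cv2.contourArea)[:,0]
    w=W(q,z); r=cv2.minAreaRect(w.astype(np.float32)); b=cv2.boxPoints(r)
    e=[b[1]-b[0],b[2]-b[1]]; l=max(e,key=np.linalg.norm)
    print(name,np.round(r[0],1),np.round(sorted(r[1]),1),"axis deg",round(np.degrees(np.arctan2(l[1],l[0]))%180,1)); return q
h,s,v=cv2.split(hsv)
wood=((h>12)&(h<30)&(s>70)).astype(np.uint8)
wood=cv2.morphologyEx(wood,cv2.MORPH_CLOSE,np.ones((9,9)))
dark=(v<85).astype(np.uint8)
for n,roi in dict(scr=(285,20,535,125),gou=(25,145,270,240),bra=(275,128,560,252),cli=(95,25,220,132)).items():
    rect(wood,roi,6,"board "+n); 
    rect(dark,(roi[0]+12,roi[1]+8,roi[2]-8,roi[3]-8),6,"  outl "+n)
    dk=dark
rect(((h>20)&(h<35)&(s>120)).astype(np.uint8),(200,320,280,480),10,"scraper handle")
rect(((h<22)&(s>70)).astype(np.uint8),(335,395,450,530),12,"gouge handle")
rect(dark,(595,190,690,340),20,"brayer handle")
rect(dark,(510,345,650,440),30,"roller")
rect((v<110).astype(np.uint8),(25,385,125,420),6,"clip spine")
print("dots",W([[305,78],[45,198],[292,195],[109,79]],6).round(1).tolist())
print("gouge tip",W([[312,565]],5).round(1)," clip loop top, jaw end",W([[77,365],[72,440]],4).round(1))
print("scr head corners",W([[190,510],[257,515]],4).round(1))
E
```

```text
board scr [ 631.3 -319.9] [ 54.8 147.5] axis deg 91.0
  outl scr [ 631.1 -319.8] [ 37.3 122.2] axis deg 90.3
board gou [ 555. -148.] [ 41.  142.2] axis deg 90.7
  outl gou [ 556.4 -146.9] [ 20.4 117. ] axis deg 88.9
board bra [ 555.6 -322.8] [ 68.3 169.5] axis deg 91.4
  outl bra [ 555.1 -322.2] [ 57.9 152.7] axis deg 90.9
board cli [ 630.1 -153.4] [57.4 67.8] axis deg 88.0
  outl cli [ 631.3 -143.3] [25.8 46. ] axis deg 175.9
scraper handle [ 421.6 -203.4] [18.8 81.3] axis deg 170.8
gouge handle [ 380.7 -305. ] [19. 63.] axis deg 141.8
brayer handle [ 500.2 -461.7] [23.  94.7] axis deg 155.2
roller [ 420.3 -422.8] [29.6 60.4] axis deg 63.1
clip spine [419.3 -97.5] [ 7.8 47.1] axis deg 81.9
dots [[630.5, -251.3], [554.8, -79.9], [553.6, -241.3], [632.5, -122.7]]
gouge tip [[ 314.  -249.6]]  clip loop top, jaw end [[445.4 -99.4]
 [396.8 -95.6]]
scr head corners [[ 350.4 -171.5]
 [ 346.5 -214.7]]
```

>>> play_rows:
  steps:
    - {"dx": 1.6,"dy": -3.1,"grip": 1}
    - {"dx": 1.6,"dy": -3.1}
    - {"dx": 1.6,"dy": -3.1}
    - {"dx": 1.6,"dy": -3.1}
    - {"dx": 1.6,"dy": -3.1}

```text
invalid input at $.steps[0]: expected keys grip, dx, dy, dz, wx, wy, wz
```

>>> play_rows:
  steps:
    - {"dx": 1.6,"dy": -3.1,"grip": 1}
    - {"dx": 1.6,"dy": -3.1}
    - {"dx": 1.6,"dy": -3.1}
    - {"dx": 1.6,"dy": -3.1}
    - {"dx": 1.6,"dy": -3.1}

```text
invalid input at $.steps[0]: expected keys grip, dx, dy, dz, wx, wy, wz
```

>>> play_rows:
  steps:
    - {"dx": 0.3,"dy": -4.0}
    - {"dx": 0.3,"dy": -4.0}
    - {"dx": 0.3,"dy": -4.0}
    - {"dx": 0.3,"dy": -4.0}
    - {"dx": 0.3,"dy": -4.0}

```text
invalid input at $.steps[0]: expected keys grip, dx, dy, dz, wx, wy, wz
```

>>> play_rows:
  steps:
    - {"dx": 0.3,"dy": -4.0}
    - {"dx": 0.3,"dy": -4.0}
    - {"dx": 0.3,"dy": -4.0}
    - {"dx": 0.3,"dy": -4.0}
    - {"dx": 0.3,"dy": -4.0}

```text
invalid input at $.steps[0]: expected keys grip, dx, dy, dz, wx, wy, wz
```

All keys are needed in each row.

>>> play_rows:
  steps:
    - {"grip": 1,"dx": 1.6,"dy": -3.1,"dz": 0,"wx": 0,"wy": 0,"wz": 0}
    - {"grip": 1,"dx": 1.6,"dy": -3.1,"dz": 0,"wx": 0,"wy": 0,"wz": 0}
    - {"grip": 1,"dx": 1.6,"dy": -3.1,"dz": 0,"wx": 0,"wy": 0,"wz": 0}
    - {"grip": 1,"dx": 1.6,"dy": -3.1,"dz": 0,"wx": 0,"wy": 0,"wz": 0}
    - {"grip": 1,"dx": 1.6,"dy": -3.1,"dz": 0,"wx": 0,"wy": 0,"wz": 0}
  squeeze: 40

```text
time: 0.92
eef_pos: [371.6, 452.6, 195.7]
tool_rot: [0.221, 0.975, 0.0, 0.0]
force: [0.5, 0.5, -0.2]
grip_width: 85.5
finger_force: 0.0
```

>>> play_rows:
  steps:
    - {"grip": 1,"dx": 1.6,"dy": -3.1,"dz": 0,"wx": 0,"wy": 0,"wz": 0}
    - {"grip": 1,"dx": 1.6,"dy": -3.1,"dz": 0,"wx": 0,"wy": 0,"wz": 0}
    - {"grip": 1,"dx": 1.6,"dy": -3.1,"dz": 0,"wx": 0,"wy": 0,"wz": 0}
    - {"grip": 1,"dx": 1.6,"dy": -3.1,"dz": 0,"wx": 0,"wy": 0,"wz": 0}
    - {"grip": 1,"dx": 1.6,"dy": -3.1,"dz": 0,"wx": 0,"wy": 0,"wz": 0}

```text
time: 1.33
eef_pos: [451.6, 297.5, 195.9]
tool_rot: [0.221, 0.975, 0.0, 0.0]
force: [0.1, -0.6, 0.3]
grip_width: 85.6
finger_force: 0.0
```

>>> play_rows:
  steps:
    - {"grip": 1,"dx": 0.3,"dy": -4,"dz": 0,"wx": 0,"wy": 0,"wz": 0}
    - {"grip": 1,"dx": 0.3,"dy": -4,"dz": 0,"wx": 0,"wy": 0,"wz": 0}
    - {"grip": 1,"dx": 0.3,"dy": -4,"dz": 0,"wx": 0,"wy": 0,"wz": 0}
    - {"grip": 1,"dx": 0.3,"dy": -4,"dz": 0,"wx": 0,"wy": 0,"wz": 0}
    - {"grip": 1,"dx": 0.3,"dy": -4,"dz": 0,"wx": 0,"wy": 0,"wz": 0}

```text
time: 1.75
eef_pos: [465.9, 97.2, 195.9]
tool_rot: [0.221, 0.975, 0.0, 0.0]
force: [0.5, 0.8, -0.6]
grip_width: 85.4
finger_force: 0.0
```

>>> play_rows:
  steps:
    - {"grip": 1,"dx": 0.3,"dy": -4,"dz": 0,"wx": 0,"wy": 0,"wz": 0}
    - {"grip": 1,"dx": 0.3,"dy": -4,"dz": 0,"wx": 0,"wy": 0,"wz": 0}
    - {"grip": 1,"dx": 0.3,"dy": -4,"dz": 0,"wx": 0,"wy": 0,"wz": 0}
    - {"grip": 1,"dx": 0.3,"dy": -4,"dz": 0,"wx": 0,"wy": 0,"wz": 0}
    - {"grip": 1,"dx": 0.3,"dy": -4,"dz": 0,"wx": 0,"wy": 0,"wz": 0}

```text
time: 2.17
eef_pos: [480.9, -102.8, 196.0]
tool_rot: [0.221, 0.975, 0.0, 0.001]
force: [1.2, 0.4, -1.1]
grip_width: 85.1
finger_force: 0.0
```

>>> play_rows:
  steps:
    - {"grip": 1,"dx": 0,"dy": -3.5,"dz": -0.6,"wx": 0,"wy": 0,"wz": 0}
    - {"grip": 1,"dx": 0,"dy": -3.5,"dz": -0.6,"wx": 0,"wy": 0,"wz": 0}
    - {"grip": 1,"dx": 0,"dy": -3.5,"dz": -0.6,"wx": 0,"wy": 0,"wz": 0}
    - {"grip": 1,"dx": 0,"dy": -3.5,"dz": -0.6,"wx": 0,"wy": 0,"wz": 0}
    - {"grip": 1,"dx": 0,"dy": -3.5,"dz": -0.6,"wx": 0,"wy": 0,"wz": 0}

```text
time: 2.58
eef_pos: [481.0, -277.6, 165.6]
tool_rot: [0.221, 0.975, 0.0, 0.0]
force: [0.4, 0.0, -0.6]
grip_width: 85.4
finger_force: 0.0
```

>>> play_rows:
  steps:
    - {"grip": 1,"dx": 0,"dy": -3.5,"dz": -0.6,"wx": 0,"wy": 0,"wz": 0}
    - {"grip": 1,"dx": 0,"dy": -3.5,"dz": -0.6,"wx": 0,"wy": 0,"wz": 0}
    - {"grip": 1,"dx": 0,"dy": -3.5,"dz": -0.6,"wx": 0,"wy": 0,"wz": 0}
    - {"grip": 1,"dx": 0,"dy": -3.5,"dz": -0.6,"wx": 0,"wy": 0,"wz": 0}
    - {"grip": 1,"dx": 0,"dy": -3.5,"dz": -0.6,"wx": 0,"wy": 0,"wz": 0}

```text
time: 3.0
eef_pos: [481.1, -452.5, 135.3]
tool_rot: [0.221, 0.975, 0.0, 0.0]
force: [0.2, -0.3, 0.3]
grip_width: 85.5
finger_force: 0.0
```

```bash
cat > look.py <<'E'
import sys
from h import *
o=manip.get_obs(); c=manip.read_camera("wrist"); np.save("w.npy",c["pixels"])
cv2.imwrite(f"pics/{sys.argv[1]}.png",c["pixels"][:,:,::-1])
print(o["eef_pos"].round(1),o["time"])
import pickle; pickle.dump((o,c),open("w.pkl","wb"))
E
python3 look.py w1
```

```text
[ 481.1 -452.5  135.3] 3.0
```

View pics/w1.png

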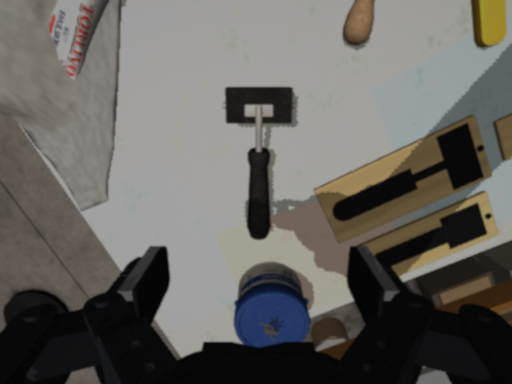

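The wrist view shows the brayer upright and aligned. Its handle runs from (258,150) to (260,238) and the roller is at (259,105).

```bash
python3 - <<'E'
from h import *
import pickle
o,c=pickle.load(open("w.pkl","rb"))
p=ray(c,[[258,150],[260,239]],17);print(p.round(1)); d=p[1]-p[0]
print(np.linalg.norm(d),np.degrees(np.arctan2(d[1],d[0])),"grip",(p[0]+29/99*d).round(1))
print("brayer dot",ray(c,[[481,148],[488,215]],6).round(1))
E
```

```text
Traceback (most recent call last):
  File "h.py", line 10, in ray
    T=cam["tool_from_camera"]; Rt=R.from_quat(obs["tool_rot"]).as_matrix()
                                              ~~~^^^^^^^^^^^^
TypeError: 'NoneType' object is not subscriptable
```

```bash
python3 - <<'E'
from h import *
import pickle
o,c=pickle.load(open("w.pkl","rb"))
p=ray(c,[[258,150],[260,239]],17,o);print(p.round(1)); d=p[1]-p[0]
print(np.linalg.norm(d),np.degrees(np.arctan2(d[1],d[0])),"grip",(p[0]+29/99*d).round(1))
print("brayer dot",ray(c,[[481,148],[488,215]],6,o).round(1))
E
```

```text
[[ 458.2 -441.6   17. ]
 [ 545.1 -480.5   17. ]]
95.20439821867404 -24.16398190884458 grip [ 483.7 -453.    17. ]
brayer dot [[ 554.4 -239.1    6. ]
 [ 629.7 -249.2    6. ]]
```

>>> play_rows:
  steps:
    - {"grip": 1,"dx": 0.25,"dy": 0,"dz": -3.5,"wx": 0,"wy": 0,"wz": 0}
    - {"grip": 1,"dx": 0,"dy": 0,"dz": -3.5,"wx": 0,"wy": 0,"wz": 0}
    - {"grip": 1,"dx": 0,"dy": 0,"dz": -3,"wx": 0,"wy": 0,"wz": 0}
    - {"grip": 1,"dx": 0,"dy": 0,"dz": -2,"wx": 0,"wy": 0,"wz": 0}
    - {"grip": 1,"dx": 0,"dy": 0,"dz": -1,"wx": 0,"wy": 0,"wz": 0}

```text
time: 3.47
eef_pos: [482.1, -449.0, 2.2]
tool_rot: [0.221, 0.975, 0.001, -0.002]
force: [-0.4, 0.6, -0.4]
grip_width: 85.3
finger_force: 0.0
```

>>> play_rows:
  steps:
    - {"grip": 0,"dx": 0,"dy": 0,"dz": 0,"wx": 0,"wy": 0,"wz": 0}
    - {"grip": 0,"dx": 0,"dy": 0,"dz": 0,"wx": 0,"wy": 0,"wz": 0}
    - {"grip": 0,"dx": 0,"dy": 0,"dz": 0,"wx": 0,"wy": 0,"wz": 0}
    - {"grip": 0,"dx": 0,"dy": 0,"dz": 0,"wx": 0,"wy": 0,"wz": 0}
    - {"grip": 0,"dx": 0,"dy": 0,"dz": 0,"wx": 0,"wy": 0,"wz": 0}

```text
time: 3.88
eef_pos: [484.4, -451.7, 7.2]
tool_rot: [0.221, 0.975, -0.001, 0.001]
force: [0.0, -0.8, -0.3]
grip_width: 25.4
finger_force: 0.0
```

>>> play_rows:
  steps:
    - {"grip": 0,"dx": 0,"dy": 0,"dz": 0,"wx": 0,"wy": 0,"wz": 0}
    - {"grip": 0,"dx": 0,"dy": 0,"dz": 0,"wx": 0,"wy": 0,"wz": 0}
    - {"grip": 0,"dx": 0,"dy": 0,"dz": 0,"wx": 0,"wy": 0,"wz": 0}

```text
time: 4.13
eef_pos: [483.7, -451.0, 5.9]
tool_rot: [0.221, 0.975, -0.0, 0.0]
force: [-0.3, 0.3, 0.1]
grip_width: -0.1
finger_force: 0.0
```

>>> play_rows:
  steps:
    - {"grip": 0,"dx": 0,"dy": 0,"dz": 3,"wx": 0,"wy": 0,"wz": 0}
    - {"grip": 0,"dx": 0,"dy": 0,"dz": 3,"wx": 0,"wy": 0,"wz": 0}
    - {"grip": 0,"dx": 0,"dy": 0,"dz": 3,"wx": 0,"wy": 0,"wz": 0}
    - {"grip": 0,"dx": 0,"dy": 0,"dz": 2,"wx": 0,"wy": 0,"wz": 0}
    - {"grip": 0,"dx": 0,"dy": 0,"dz": 1,"wx": 0,"wy": 0,"wz": 0}

```text
time: 4.55
eef_pos: [484.6, -452.4, 129.1]
tool_rot: [0.221, 0.975, -0.001, 0.002]
force: [0.3, -0.0, -0.2]
grip_width: 0.2
finger_force: 0.0
```

```bash
python3 look.py w2; python3 -c "
import cv2
from plant import manip
a=cv2.imread('pics/w2.png');s=manip.read_camera('side')['pixels'][:,:,::-1][150:342,170:426]
t=manip.read_camera('top')['pixels'][:,:,::-1][115:307,180:436]
cv2.imwrite('pics/c2.png',cv2.vconcat([cv2.resize(a,(768,576))[:300],cv2.resize(cv2.hconcat([s,t]),(768,288))]))"
```

```text
[ 484.6 -452.4  129.1] 4.55
```

View pics/c2.png

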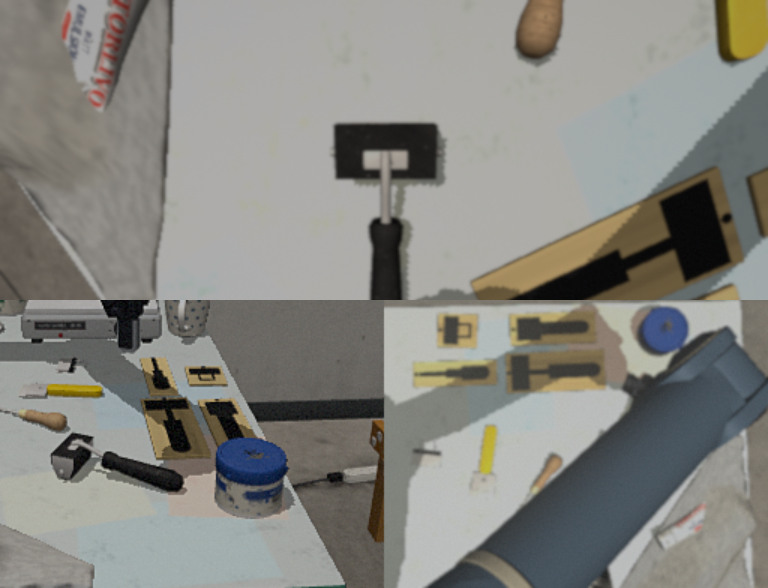

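The brayer didn't move. The tip in the top view is near px (347,168), so I'll check where the TCP projects in each camera.

```bash
python3 - <<'E'
from h import *
o=manip.get_obs(); P=np.array([483.6,-452.4,129]); Rt=R.from_quat(o["tool_rot"]).as_matrix()
print("tool axes\n",Rt.round(2), o["eef_pos"].round(1))
for n in("top","side","wrist"):
    c=manip.read_camera(n); K=c["intrinsics"]
    for q in (P,P+[0,0,73],np.array([483,-453,17])):
        if "xyz" in c: p=R.from_quat(c["attitude"]).as_matrix().T@(q-c["xyz"])
        else:
            T=c["tool_from_camera"]; p=T[:3,:3].T@(Rt.T@(q-P)-T[:3,3])
        print(n,q,(K[0,0]*p[0]/-p[2]+K[0,2]).round(),(K[1,1]*-p[1]/-p[2]+K[1,2]).round())
    if n=="side": cv2.imwrite("pics/s3.png",cv2.resize(c["pixels"][60:260,170:390,::-1],None,fx=3,fy=3))
E
```

```text
tool axes
 [[-0.9   0.43  0.  ]
 [ 0.43  0.9   0.  ]
 [-0.    0.   -1.  ]] [ 483.5 -450.8  125.5]
top [ 483.6 -452.4  129. ] 355.0 185.0
top [ 483.6 -452.4  202. ] 362.0 183.0
top [ 483 -453   17] 346.0 189.0
side [ 483.6 -452.4  129. ] 254.0 203.0
side [ 483.6 -452.4  202. ] 254.0 161.0
side [ 483 -453   17] 253.0 261.0
wrist [ 483.6 -452.4  129. ] 258.0 222.0
wrist [ 483.6 -452.4  202. ] 258.0 294.0
wrist [ 483 -453   17] 257.0 177.0
```

View pics/s3.png

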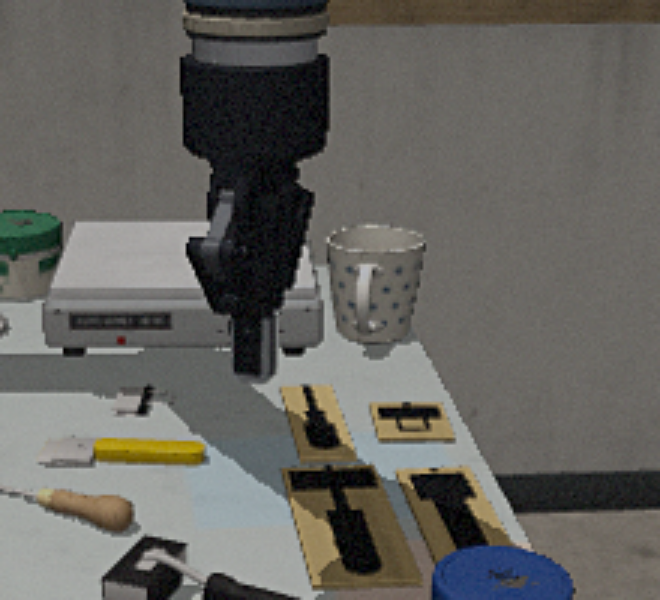

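View pics/w2.png

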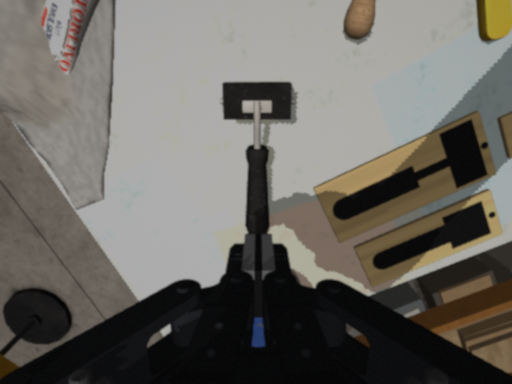

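The shut fingertips project at side (254,186) and wrist row 235, where I expected 204 and 204 (front edge). So the real finger ends sit about 33 mm above the reported TCP. That explains the miss: the fingers closed above the handle. I'll go lower, in stages.

>>> play_rows:
  steps:
    - {"grip": 1,"dx": 0,"dy": 0,"dz": -3,"wx": 0,"wy": 0,"wz": 0}
    - {"grip": 1,"dx": 0,"dy": 0,"dz": -3,"wx": 0,"wy": 0,"wz": 0}
    - {"grip": 1,"dx": 0,"dy": 0,"dz": -3,"wx": 0,"wy": 0,"wz": 0}
    - {"grip": 1,"dx": 0,"dy": 0,"dz": -3,"wx": 0,"wy": 0,"wz": 0}
    - {"grip": 1,"dx": 0,"dy": 0,"dz": 0,"wx": 0,"wy": 0,"wz": 0}

```text
time: 5.27
eef_pos: [479.2, -446.3, -2.2]
tool_rot: [0.221, 0.975, 0.003, -0.006]
force: [-0.2, 2.1, 0.0]
grip_width: 60.2
finger_force: 0.0
```

>>> play_rows:
  steps:
    - {"grip": 1,"dx": 0,"dy": 0,"dz": -1,"wx": 0,"wy": 0,"wz": 0}
    - {"grip": 1,"dx": 0,"dy": 0,"dz": -0.7,"wx": 0,"wy": 0,"wz": 0}
    - {"grip": 1,"dx": 0,"dy": 0,"dz": -0.5,"wx": 0,"wy": 0,"wz": 0}
    - {"grip": 1,"dx": 0,"dy": 0,"dz": 0,"wx": 0,"wy": 0,"wz": 0}
    - {"grip": 1,"dx": 0,"dy": 0,"dz": 0,"wx": 0,"wy": 0,"wz": 0}

```text
time: 5.68
eef_pos: [484.0, -451.3, -15.6]
tool_rot: [0.221, 0.975, -0.0, 0.001]
force: [-0.7, 0.3, 0.1]
grip_width: 85.7
finger_force: 0.0
```

```bash
python3 - <<'E'
from h import *
c=manip.read_camera("side"); cv2.imwrite("pics/s4.png",cv2.resize(c["pixels"][150:300,180:340,::-1],None,fx=4,fy=4))
o=manip.get_obs();print(o["eef_pos"],o["force"])
E
```

```text
[ 484.09310643 -451.48125905  -15.39596111] [-0.40003954 -0.42937632  0.24576273]
```

View pics/s4.png

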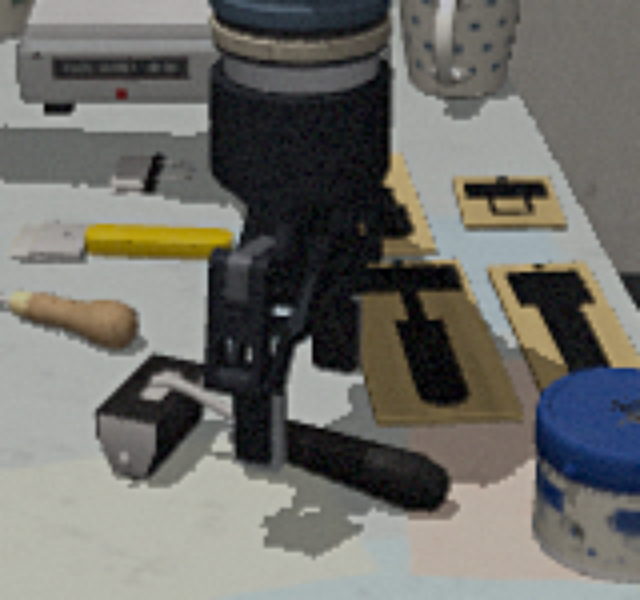

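The near fingertip, at about (258,465), is still above the table and its shadow is separate. The fingers straddle the handle at the right place. I'll lower 12 mm and close.

>>> play_rows:
  steps:
    - {"grip": 1,"dx": 0,"dy": 0,"dz": -0.6,"wx": 0,"wy": 0,"wz": 0}
    - {"grip": 1,"dx": 0,"dy": 0,"dz": -0.6,"wx": 0,"wy": 0,"wz": 0}
    - {"grip": 0,"dx": 0,"dy": 0,"dz": 0,"wx": 0,"wy": 0,"wz": 0}
    - {"grip": 0,"dx": 0,"dy": 0,"dz": 0,"wx": 0,"wy": 0,"wz": 0}
    - {"grip": 0,"dx": 0,"dy": 0,"dz": 0,"wx": 0,"wy": 0,"wz": 0}

```text
time: 6.15
eef_pos: [483.5, -450.9, -28.5]
tool_rot: [0.221, 0.975, 0.0, -0.0]
force: [-0.4, 0.5, -0.1]
grip_width: 51.6
finger_force: 0.0
```

>>> play_rows:
  steps:
    - {"grip": 0,"dx": 0,"dy": 0,"dz": 0,"wx": 0,"wy": 0,"wz": 0}
    - {"grip": 0,"dx": 0,"dy": 0,"dz": 0,"wx": 0,"wy": 0,"wz": 0}
    - {"grip": 0,"dx": 0,"dy": 0,"dz": 0,"wx": 0,"wy": 0,"wz": 0}
    - {"grip": 0,"dx": 0,"dy": 0,"dz": 0,"wx": 0,"wy": 0,"wz": 0}

```text
time: 6.48
eef_pos: [483.7, -451.4, -28.1]
tool_rot: [0.221, 0.975, -0.0, 0.0]
force: [0.0, 0.1, 1.5]
grip_width: 21.2
finger_force: 39.1
```

>>> play_rows:
  steps:
    - {"grip": 0,"dx": 0,"dy": 0,"dz": 1.5,"wx": 0,"wy": 0,"wz": 0}
    - {"grip": 0,"dx": 0,"dy": 0,"dz": 1.5,"wx": 0,"wy": 0,"wz": 0}
    - {"grip": 0,"dx": 0,"dy": 0,"dz": 1.5,"wx": 0,"wy": 0,"wz": 0}
    - {"grip": 0,"dx": 0,"dy": 0,"dz": 1.5,"wx": 0,"wy": 0,"wz": 0}

```text
time: 6.82
eef_pos: [483.7, -451.2, 33.7]
tool_rot: [0.221, 0.975, -0.0, 0.0]
force: [0.9, 0.2, -0.8]
grip_width: 21.4
finger_force: 39.3
```

>>> play_rows:
  steps:
    - {"grip": 0,"dx": 0.71,"dy": 1.22,"dz": 0,"wx": 0,"wy": 0,"wz": -6.35}
    - {"grip": 0,"dx": 0.71,"dy": 1.22,"dz": 0,"wx": 0,"wy": 0,"wz": -6.35}
    - {"grip": 0,"dx": 0.71,"dy": 1.22,"dz": 0,"wx": 0,"wy": 0,"wz": -6.35}
    - {"grip": 0,"dx": 0.71,"dy": 1.22,"dz": 0,"wx": 0,"wy": 0,"wz": -6.35}
    - {"grip": 0,"dx": 0.71,"dy": 1.22,"dz": 0,"wx": 0,"wy": 0,"wz": -6.35}

```text
time: 7.23
eef_pos: [519.9, -389.4, 33.3]
tool_rot: [0.482, 0.876, 0.0, 0.001]
force: [0.1, -0.1, -1.4]
grip_width: 21.4
finger_force: 39.3
```

>>> play_rows:
  steps:
    - {"grip": 0,"dx": 0.71,"dy": 1.22,"dz": 0,"wx": 0,"wy": 0,"wz": -6.35}
    - {"grip": 0,"dx": 0.71,"dy": 1.22,"dz": 0,"wx": 0,"wy": 0,"wz": -6.35}
    - {"grip": 0,"dx": 0.71,"dy": 1.22,"dz": 0,"wx": 0,"wy": 0,"wz": -6.35}
    - {"grip": 0,"dx": 0.71,"dy": 1.22,"dz": 0,"wx": 0,"wy": 0,"wz": -6.35}
    - {"grip": 0,"dx": 0.71,"dy": 1.22,"dz": 0,"wx": 0,"wy": 0,"wz": -6.35}

```text
time: 7.65
eef_pos: [555.5, -328.1, 33.2]
tool_rot: [0.703, 0.711, 0.001, 0.001]
force: [0.9, 0.8, -1.4]
grip_width: 21.6
finger_force: 39.3
```

>>> play_rows:
  steps:
    - {"grip": 0,"dx": 0,"dy": 0,"dz": 0,"wx": 0,"wy": 0,"wz": 0}
    - {"grip": 0,"dx": 0,"dy": 0,"dz": 0,"wx": 0,"wy": 0,"wz": 0}

```text
time: 7.82
eef_pos: [555.4, -328.1, 32.4]
tool_rot: [0.699, 0.715, 0.0, 0.0]
force: [0.7, 0.4, -1.4]
grip_width: 21.7
finger_force: 39.3
```

```bash
python3 look.py w3
```

```text
[ 555.4 -328.1   32.4] 7.8167
```

View pics/w3.png

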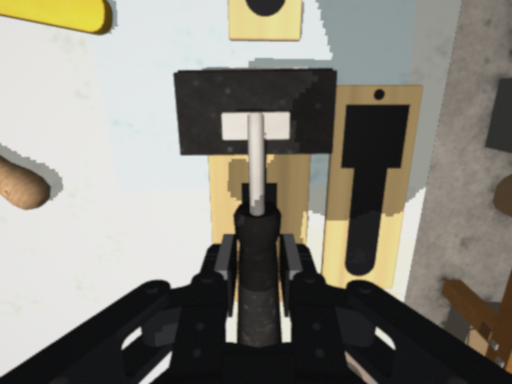

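The brayer hangs straight over its board, with the roller toward the dot and the outline centred under the handle. Now to lower and release.

>>> play_rows:
  steps:
    - {"grip": 0,"dx": 0,"dy": -0.1,"dz": -1.8,"wx": 0,"wy": 0,"wz": 0}
    - {"grip": 0,"dx": 0,"dy": 0,"dz": -1.6,"wx": 0,"wy": 0,"wz": 0}
    - {"grip": 0,"dx": 0,"dy": 0,"dz": -1.2,"wx": 0,"wy": 0,"wz": 0}
    - {"grip": 0,"dx": 0,"dy": 0,"dz": -0.6,"wx": 0,"wy": 0,"wz": 0}
    - {"grip": 0,"dx": 0,"dy": 0,"dz": -0.1,"wx": 0,"wy": 0,"wz": 0}

```text
time: 8.28
eef_pos: [553.3, -330.8, -21.9]
tool_rot: [0.701, 0.713, -0.0, -0.001]
force: [-0.7, -0.7, -0.4]
grip_width: 21.3
finger_force: 39.4
```

>>> play_rows:
  steps:
    - {"grip": 0,"dx": 0,"dy": 0,"dz": 0,"wx": 0,"wy": 0,"wz": 0}
    - {"grip": 0.55,"dx": 0,"dy": 0,"dz": 0,"wx": 0,"wy": 0,"wz": 0}
    - {"grip": 0.55,"dx": 0,"dy": 0,"dz": 0,"wx": 0,"wy": 0,"wz": 0}
    - {"grip": 0.55,"dx": 0,"dy": 0,"dz": 0,"wx": 0,"wy": 0,"wz": 0}
    - {"grip": 0.55,"dx": 0,"dy": 0,"dz": 0,"wx": 0,"wy": 0,"wz": 0}

```text
time: 8.7
eef_pos: [555.0, -330.1, -20.9]
tool_rot: [0.701, 0.713, 0.0, 0.001]
force: [-0.1, -0.1, -0.1]
grip_width: 46.8
finger_force: 0.0
```

>>> play_rows:
  steps:
    - {"grip": 0.55,"dx": 0,"dy": 0,"dz": 2,"wx": 0,"wy": 0,"wz": 0}
    - {"grip": 0.55,"dx": 0,"dy": 0,"dz": 3,"wx": 0,"wy": 0,"wz": 0}
    - {"grip": 0.55,"dx": 0,"dy": 0,"dz": 3,"wx": 0,"wy": 0,"wz": 0}
    - {"grip": 0.55,"dx": 0,"dy": 0,"dz": 3,"wx": 0,"wy": 0,"wz": 0}
    - {"grip": 0.55,"dx": 0,"dy": 0,"dz": 2.5,"wx": 0,"wy": 0,"wz": 0}

```text
time: 9.12
eef_pos: [554.9, -330.4, 116.0]
tool_rot: [0.701, 0.713, 0.0, 0.001]
force: [1.2, -0.6, 0.4]
grip_width: 47.3
finger_force: 0.0
```

```bash
python3 -c "
from plant import manip;print(manip.get_obs()['eef_pos'],manip.get_obs()['joint_pos'])"; python3 look.py w4
```

```text
[ 554.88518306 -330.38622638  116.01287424] [-0.04906999  0.59371227  0.76382759  1.72333332 -0.47302381  1.01588257
  0.90106737]
[ 554.9 -330.4  116. ] 9.1167
```

View pics/w4.png

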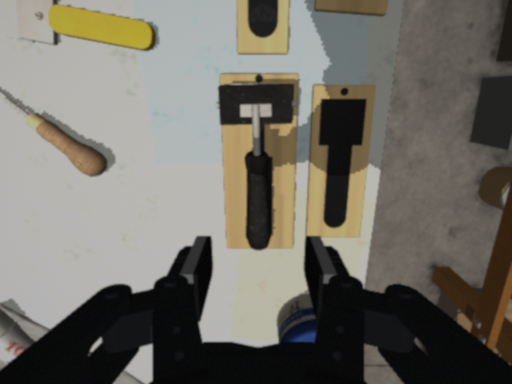

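The brayer lies on its board, with the dot at (259,78), roller at (257,104) and handle end at (260,247). The scraper handle runs (52,20)–(153,33), and the gouge handle (36,122)–(105,167).

```bash
python3 - <<'E'
from h import *
import pickle
o,c=pickle.load(open("w.pkl","rb"))
P=lambda uv,z:ray(c,uv,z,o)[:,:2]
print("brayer handle front/end",P([[259,153],[260,248]],23).round(1).tolist(),"dot",P([[259,78],[344,91],],6).round(1).tolist())
hsv=cv2.cvtColor(c["pixels"],cv2.COLOR_RGB2HSV);h,s,v=cv2.split(hsv)
for n,m,roi,z in(("scr",(h>20)&(h<35)&(s>120),(40,0,170,60),6),("gou",(h<25)&(s>70),(15,105,115,185),12)):
    k=np.zeros_like(h);x0,y0,x1,y1=roi;k[y0:y1,x0:x1]=m[y0:y1,x0:x1]
    q=max(cv2.findContours(k,0,1)[0],key=cv2.contourArea)[:,0]
    r=cv2.minAreaRect(P(q,z).astype(np.float32));b=cv2.boxPoints(r);e=max(b[1]-b[0],b[2]-b[1],key=np.linalg.norm)
    print(n,r,np.degrees(np.arctan2(e[1],e[0]))%180)
E
```

```text
brayer handle front/end [[555.7, -303.5], [558.5, -397.6]] dot [[554.6, -239.9], [630.7, -249.4]]
scr ((421.7642822265625, -202.21107482910156), (21.90804100036621, 87.54148864746094), 80.71198272705078) 170.71199
gou ((377.6715393066406, -302.72198486328125), (25.48581314086914, 77.03120422363281), 56.05653762817383) 146.05653
```

>>> play_rows:
  steps:
    - {"grip": 1,"dx": -2.25,"dy": 0.37,"dz": 0,"wx": 0,"wy": 0,"wz": 6.56}
    - {"grip": 1,"dx": -2.25,"dy": 0.37,"dz": 0,"wx": 0,"wy": 0,"wz": 6.56}
    - {"grip": 1,"dx": -2.25,"dy": 0.37,"dz": 0,"wx": 0,"wy": 0,"wz": 6.56}
    - {"grip": 1,"dx": -2.25,"dy": 0.37,"dz": 0,"wx": 0,"wy": 0,"wz": 6.56}

```text
time: 9.5
eef_pos: [463.6, -314.8, 113.7]
tool_rot: [0.518, 0.855, 0.0, 0.0]
force: [-0.4, 0.3, -0.0]
grip_width: 85.5
finger_force: 0.0
```

>>> play_rows:
  steps:
    - {"grip": 1,"dx": -2.25,"dy": 0.37,"dz": 0,"wx": 0,"wy": 0,"wz": 6.56}
    - {"grip": 1,"dx": -2.25,"dy": 0.37,"dz": 0,"wx": 0,"wy": 0,"wz": 6.56}
    - {"grip": 1,"dx": -2.25,"dy": 0.37,"dz": 0,"wx": 0,"wy": 0,"wz": 6.56}
    - {"grip": 1,"dx": -2.25,"dy": 0.37,"dz": 0,"wx": 0,"wy": 0,"wz": 6.56}
    - {"grip": 1,"dx": 0,"dy": 0,"dz": 0,"wx": 0,"wy": 0,"wz": 0}

```text
time: 9.92
eef_pos: [369.6, -299.5, 113.4]
tool_rot: [0.314, 0.949, 0.001, -0.001]
force: [0.2, -0.3, 0.4]
grip_width: 85.8
finger_force: 0.0
```

```bash
python3 look.py w5; python3 - <<'E'
from h import *
import pickle
o,c=pickle.load(open("w.pkl","rb"));print(o["joint_pos"].round(2))
y=R.from_quat(o["tool_rot"]).as_matrix()[:,1];print("yaw",np.degrees(np.arctan2(y[1],y[0])))
hsv=cv2.cvtColor(c["pixels"],cv2.COLOR_RGB2HSV);h,s,v=cv2.split(hsv)
k=((h<25)&(s>70)).astype(np.uint8);k[300:]=0;k[:60]=0;k[:,:180]=0;k[:,340:]=0
q=max(cv2.findContours(k,0,1)[0],key=cv2.contourArea)[:,0];print(cv2.boundingRect(q))
r=cv2.minAreaRect(ray(c,q,12,o)[:,:2].astype(np.float32));print(r)
E
```

```text
[ 369.6 -299.5  113.4] 9.9167
[ 0.08  0.27  0.61  2.11 -0.22  0.82  1.76]
yaw 53.401293461936646
(250, 148, 24, 79)
((378.1860656738281, -301.8264465332031), (22.477432250976562, 77.43299865722656), 54.301876068115234)
```

View pics/w5.png

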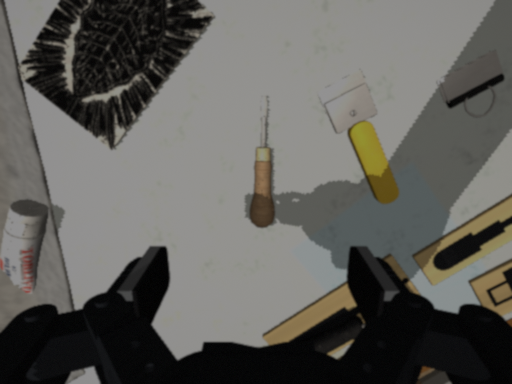

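The gouge is aligned, with its handle at cols 250–274 and rows 148–227. I'll shift 5 mm in x, descend and grip.

>>> play_rows:
  steps:
    - {"grip": 1,"dx": 0.5,"dy": 0,"dz": -3.5,"wx": 0,"wy": 0,"wz": 0}
    - {"grip": 1,"dx": 0,"dy": 0,"dz": -3.5,"wx": 0,"wy": 0,"wz": 0}
    - {"grip": 1,"dx": 0,"dy": 0,"dz": -3.5,"wx": 0,"wy": 0,"wz": 0}
    - {"grip": 1,"dx": 0,"dy": 0,"dz": -2.5,"wx": 0,"wy": 0,"wz": 0}
    - {"grip": 1,"dx": 0,"dy": 0,"dz": -1.3,"wx": 0,"wy": 0,"wz": 0}

```text
time: 10.38
eef_pos: [379.1, -299.3, -32.5]
tool_rot: [0.314, 0.949, 0.0, -0.002]
force: [0.2, -0.1, 0.5]
grip_width: 85.1
finger_force: 0.0
```

>>> play_rows:
  steps:
    - {"grip": 0,"dx": 0,"dy": 0,"dz": 0,"wx": 0,"wy": 0,"wz": 0}
    - {"grip": 0,"dx": 0,"dy": 0,"dz": 0,"wx": 0,"wy": 0,"wz": 0}
    - {"grip": 0,"dx": 0,"dy": 0,"dz": 0,"wx": 0,"wy": 0,"wz": 0}
    - {"grip": 0,"dx": 0,"dy": 0,"dz": 0,"wx": 0,"wy": 0,"wz": 0}
    - {"grip": 0,"dx": 0,"dy": 0,"dz": 0,"wx": 0,"wy": 0,"wz": 0}

```text
time: 10.8
eef_pos: [380.6, -300.9, -28.3]
tool_rot: [0.314, 0.95, -0.0, 0.001]
force: [-0.2, 0.6, -0.1]
grip_width: 25.3
finger_force: 0.0
```

>>> play_rows:
  steps:
    - {"grip": 0,"dx": 0,"dy": 0,"dz": 0,"wx": 0,"wy": 0,"wz": 0}
    - {"grip": 0,"dx": 0,"dy": 0,"dz": 0,"wx": 0,"wy": 0,"wz": 0}
    - {"grip": 0,"dx": 0,"dy": 0,"dz": 0,"wx": 0,"wy": 0,"wz": 0}

```text
time: 11.05
eef_pos: [380.5, -300.8, -28.3]
tool_rot: [0.314, 0.95, 0.0, 0.001]
force: [-0.6, 0.4, 7.7]
grip_width: 19.5
finger_force: 38.9
```

>>> play_rows:
  steps:
    - {"grip": 0,"dx": 0,"dy": 0,"dz": 2,"wx": 0,"wy": 0,"wz": 0}
    - {"grip": 0,"dx": 0,"dy": 0,"dz": 3,"wx": 0,"wy": 0,"wz": 0}
    - {"grip": 0,"dx": 0,"dy": 0,"dz": 3,"wx": 0,"wy": 0,"wz": 0}

```text
time: 11.3
eef_pos: [378.6, -299.9, 51.2]
tool_rot: [0.314, 0.949, 0.0, -0.001]
force: [0.7, -0.1, 0.1]
grip_width: 19.3
finger_force: 39.4
```

>>> play_rows:
  steps:
    - {"grip": 0,"dx": 2.19,"dy": 1.61,"dz": 0,"wx": 0,"wy": 0,"wz": -6.6}
    - {"grip": 0,"dx": 2.19,"dy": 1.61,"dz": 0,"wx": 0,"wy": 0,"wz": -6.6}
    - {"grip": 0,"dx": 2.19,"dy": 1.61,"dz": 0,"wx": 0,"wy": 0,"wz": -6.6}
    - {"grip": 0,"dx": 2.19,"dy": 1.61,"dz": 0,"wx": 0,"wy": 0,"wz": -6.6}

```text
time: 11.63
eef_pos: [468.2, -235.0, 51.3]
tool_rot: [0.525, 0.851, 0.001, 0.001]
force: [0.6, 0.4, 0.4]
grip_width: 19.2
finger_force: 39.4
```

>>> play_rows:
  steps:
    - {"grip": 0,"dx": 2.19,"dy": 1.61,"dz": 0,"wx": 0,"wy": 0,"wz": -6.6}
    - {"grip": 0,"dx": 2.19,"dy": 1.61,"dz": 0,"wx": 0,"wy": 0,"wz": -6.6}
    - {"grip": 0,"dx": 2.19,"dy": 1.61,"dz": 0,"wx": 0,"wy": 0,"wz": -6.6}
    - {"grip": 0,"dx": 2.19,"dy": 1.61,"dz": 0,"wx": 0,"wy": 0,"wz": -6.6}
    - {"grip": 0,"dx": 0,"dy": 0,"dz": 0,"wx": 0,"wy": 0,"wz": 0}

```text
time: 12.05
eef_pos: [560.0, -166.0, 50.2]
tool_rot: [0.701, 0.713, 0.001, 0.001]
force: [-0.0, -0.4, 0.5]
grip_width: 19.5
finger_force: 39.4
```

>>> play_rows:
  steps:
    - {"grip": 0,"dx": 0,"dy": 0,"dz": 0,"wx": 0,"wy": 0,"wz": 0}
    - {"grip": 0,"dx": 0,"dy": 0,"dz": 0,"wx": 0,"wy": 0,"wz": 0}

```text
time: 12.22
eef_pos: [553.9, -171.8, 50.5]
tool_rot: [0.703, 0.711, -0.0, -0.0]
force: [0.3, -0.5, -0.0]
grip_width: 19.5
finger_force: 39.4
```

```bash
python3 look.py w6
```

```text
[ 553.9 -171.8   50.5] 12.2167
```

View pics/w6.png

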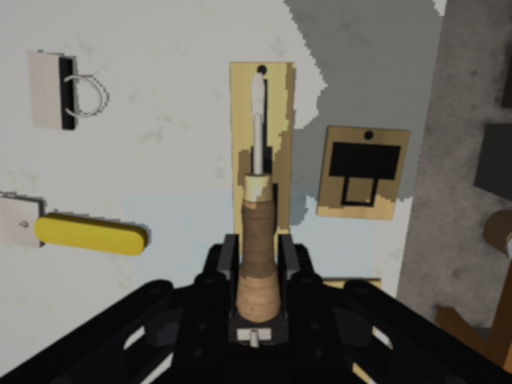

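```bash
python3 - <<'E'
from h import *
import pickle
o,c=pickle.load(open("w.pkl","rb"))
P=lambda uv,z:ray(c,uv,z,o)[:,:2].round(1).tolist()
print("gouge dot,clip dot",P([[262,70],[368,135]],6)); print("tip",P([[258,72]],80),P([[258,72]],90),"end",P([[259,320]],92))
print("clip jaw ends corners",P([[29,52],[34,128]],5),"spine",P([[68,57],[70,129]],6),"loop",P([[108,97]],4))
print("scr",P([[38,227],[147,241]],8))
E
```

```text
gouge dot,clip dot [[555.7, -79.4], [632.6, -122.0]]
tip [[553.0, -85.7]] [[553.1, -86.4]] end [[555.2, -210.9]]
clip jaw ends corners [[399.7, -70.2], [392.8, -120.3]] spine [[425.8, -73.0], [419.1, -120.5]] loop [[448.2, -98.3]]
scr [[382.4, -196.3], [466.5, -207.3]]
```

The gouge tip (y −86) and dot (y −79.4) fit the layout. Lowering and releasing.

>>> play_rows:
  steps:
    - {"grip": 0,"dx": 0.1,"dy": 0,"dz": -2.5,"wx": 0,"wy": 0,"wz": 0}
    - {"grip": 0,"dx": 0,"dy": 0,"dz": -2.2,"wx": 0,"wy": 0,"wz": 0}
    - {"grip": 0,"dx": 0,"dy": 0,"dz": -1.6,"wx": 0,"wy": 0,"wz": 0}
    - {"grip": 0,"dx": 0,"dy": 0,"dz": -0.8,"wx": 0,"wy": 0,"wz": 0}
    - {"grip": 0,"dx": 0,"dy": 0,"dz": -0.3,"wx": 0,"wy": 0,"wz": 0}

```text
time: 12.68
eef_pos: [553.5, -172.1, -22.6]
tool_rot: [0.704, 0.71, 0.0, -0.002]
force: [-10.2, 5.2, 31.8]
grip_width: 19.5
finger_force: 42.9
```

>>> play_rows:
  steps:
    - {"grip": 0,"dx": 0,"dy": 0,"dz": 0,"wx": 0,"wy": 0,"wz": 0}
    - {"grip": 0,"dx": 0,"dy": 0,"dz": 0,"wx": 0,"wy": 0,"wz": 0}

```text
time: 12.85
eef_pos: [554.3, -172.4, -22.2]
tool_rot: [0.704, 0.71, 0.0, -0.001]
force: [-3.5, 0.9, 6.0]
grip_width: 19.5
finger_force: 40.0
```

>>> play_rows:
  steps:
    - {"grip": 0.3,"dx": 0,"dy": 0,"dz": 0,"wx": 0,"wy": 0,"wz": 0}
    - {"grip": 0.4,"dx": 0,"dy": 0,"dz": 0,"wx": 0,"wy": 0,"wz": 0}
    - {"grip": 0.5,"dx": 0,"dy": 0,"dz": 0,"wx": 0,"wy": 0,"wz": 0}
    - {"grip": 0.5,"dx": 0,"dy": 0,"dz": 0,"wx": 0,"wy": 0,"wz": 0}
    - {"grip": 0.5,"dx": 0,"dy": 0,"dz": 0,"wx": 0,"wy": 0,"wz": 0}

```text
time: 13.27
eef_pos: [555.8, -171.7, -23.4]
tool_rot: [0.703, 0.711, 0.0, 0.0]
force: [-0.1, -0.3, 0.2]
grip_width: 42.3
finger_force: 0.0
```

>>> play_rows:
  steps:
    - {"grip": 0.5,"dx": 0,"dy": 0,"dz": 2,"wx": 0,"wy": 0,"wz": 0}
    - {"grip": 0.5,"dx": 0,"dy": 0,"dz": 3,"wx": 0,"wy": 0,"wz": 0}
    - {"grip": 0.5,"dx": 0,"dy": 0,"dz": 3,"wx": 0,"wy": 0,"wz": 0}
    - {"grip": 0.5,"dx": 0,"dy": 0,"dz": 3,"wx": 0,"wy": 0,"wz": 0}
    - {"grip": 0.5,"dx": 0,"dy": 0,"dz": 1,"wx": 0,"wy": 0,"wz": 0}

```text
time: 13.68
eef_pos: [557.9, -172.9, 100.5]
tool_rot: [0.703, 0.711, 0.002, 0.003]
force: [0.5, -0.8, -0.8]
grip_width: 42.6
finger_force: 0.0
```

```bash
python3 look.py w7
```

```text
[ 557.9 -172.9  100.5] 13.6833
```

View pics/w7.png

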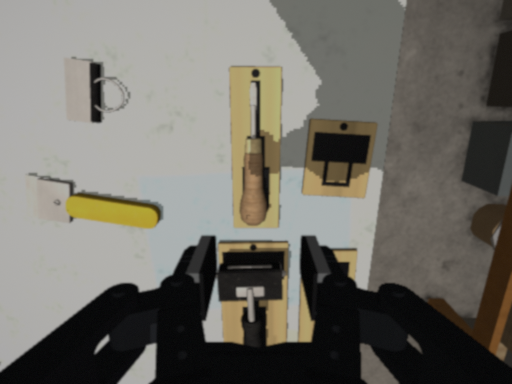

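The gouge is on its board, tip at the dot. The scraper handle runs (68,205)–(160,218), and the clip is at (65–130, 57–122). Next is the scraper.

>>> play_rows:
  steps:
    - {"grip": 0.7,"dx": -1.19,"dy": -0.24,"dz": 0,"wx": 0,"wy": 0,"wz": 6.67}
    - {"grip": 0.7,"dx": -1.19,"dy": -0.24,"dz": 0,"wx": 0,"wy": 0,"wz": 6.67}
    - {"grip": 0.7,"dx": -1.19,"dy": -0.24,"dz": 0,"wx": 0,"wy": 0,"wz": 6.67}
    - {"grip": 0.7,"dx": -1.19,"dy": -0.24,"dz": 0,"wx": 0,"wy": 0,"wz": 6.67}

```text
time: 14.07
eef_pos: [506.8, -180.6, 95.2]
tool_rot: [0.517, 0.856, -0.0, -0.001]
force: [-0.5, 0.2, 0.2]
grip_width: 59.8
finger_force: 0.0
```

>>> play_rows:
  steps:
    - {"grip": 0.7,"dx": -1.19,"dy": -0.24,"dz": 0,"wx": 0,"wy": 0,"wz": 6.67}
    - {"grip": 0.7,"dx": -1.19,"dy": -0.24,"dz": 0,"wx": 0,"wy": 0,"wz": 6.67}
    - {"grip": 0.7,"dx": -1.19,"dy": -0.24,"dz": 0,"wx": 0,"wy": 0,"wz": 6.67}
    - {"grip": 0.7,"dx": -1.19,"dy": -0.24,"dz": 0,"wx": 0,"wy": 0,"wz": 6.67}

```text
time: 14.4
eef_pos: [459.1, -190.3, 95.3]
tool_rot: [0.306, 0.952, -0.0, -0.001]
force: [1.6, 0.3, -0.1]
grip_width: 59.7
finger_force: 0.0
```

>>> play_rows:
  steps:
    - {"grip": 0.7,"dx": -1.19,"dy": -0.24,"dz": 0,"wx": 0,"wy": 0,"wz": 6.67}
    - {"grip": 0.7,"dx": -1.19,"dy": -0.24,"dz": 0,"wx": 0,"wy": 0,"wz": 6.67}
    - {"grip": 0.7,"dx": -1.19,"dy": -0.24,"dz": 0,"wx": 0,"wy": 0,"wz": 6.67}
    - {"grip": 0.7,"dx": -1.19,"dy": -0.24,"dz": 0,"wx": 0,"wy": 0,"wz": 6.67}

```text
time: 14.73
eef_pos: [411.5, -199.8, 95.4]
tool_rot: [0.078, 0.997, 0.0, -0.001]
force: [-0.2, -0.6, -0.1]
grip_width: 59.8
finger_force: 0.0
```

>>> play_rows:
  steps:
    - {"grip": 0.7,"dx": 0,"dy": 0,"dz": 0,"wx": 0,"wy": 0,"wz": 0}
    - {"grip": 0.7,"dx": 0,"dy": 0,"dz": 0,"wx": 0,"wy": 0,"wz": 0}
    - {"grip": 0.7,"dx": 0,"dy": 0,"dz": 0,"wx": 0,"wy": 0,"wz": 0}

```text
time: 14.98
eef_pos: [413.4, -200.1, 96.2]
tool_rot: [0.082, 0.997, 0.0, -0.0]
force: [0.5, -0.1, -0.1]
grip_width: 59.8
finger_force: 0.0
```

```bash
python3 look.py w8; python3 - <<'E'
from h import *
import pickle
o,c=pickle.load(open("w.pkl","rb"));print(o["joint_pos"].round(2))
y=R.from_quat(o["tool_rot"]).as_matrix()[:,1];print("yaw",np.degrees(np.arctan2(y[1],y[0])))
h,s,v=cv2.split(cv2.cvtColor(c["pixels"],cv2.COLOR_RGB2HSV))
k=((h>20)&(h<35)&(s>120)).astype(np.uint8);k[:,:180]=0;k[:,340:]=0;k[:60]=0
q=max(cv2.findContours(k,0,1)[0],key=cv2.contourArea)[:,0];print(cv2.boundingRect(q))
print(cv2.minAreaRect(ray(c,q,8,o)[:,:2].astype(np.float32)))
E
```

```text
[ 413.4 -200.1   96.2] 14.9833
[-0.1   0.27  0.54  2.16 -0.2   0.77  1.97]
yaw 80.56307358897526
(246, 148, 24, 89)
((422.9612121582031, -201.99295043945312), (21.26496124267578, 84.16706848144531), 79.96968841552734)
```

>>> play_rows:
  steps:
    - {"grip": 0.7,"dx": 0,"dy": 0,"dz": -3.5,"wx": 0,"wy": 0,"wz": 0}
    - {"grip": 0.7,"dx": 0,"dy": 0,"dz": -3.5,"wx": 0,"wy": 0,"wz": 0}
    - {"grip": 0.7,"dx": 0,"dy": 0,"dz": -3,"wx": 0,"wy": 0,"wz": 0}
    - {"grip": 0.7,"dx": 0,"dy": 0,"dz": -1.5,"wx": 0,"wy": 0,"wz": 0}
    - {"grip": 0.7,"dx": 0,"dy": 0,"dz": -0.7,"wx": 0,"wy": 0,"wz": 0}

```text
time: 15.45
eef_pos: [411.9, -199.4, -28.1]
tool_rot: [0.081, 0.997, 0.0, -0.002]
force: [-0.7, -0.2, 0.5]
grip_width: 59.7
finger_force: 0.0
```

>>> play_rows:
  steps:
    - {"grip": 0.7,"dx": 0,"dy": 0,"dz": 0,"wx": 0,"wy": 0,"wz": 0}
    - {"grip": 0.2,"dx": 0,"dy": 0,"dz": 0,"wx": 0,"wy": 0,"wz": 0}
    - {"grip": 0,"dx": 0,"dy": 0,"dz": 0,"wx": 0,"wy": 0,"wz": 0}
    - {"grip": 0,"dx": 0,"dy": 0,"dz": 0,"wx": 0,"wy": 0,"wz": 0}
    - {"grip": 0,"dx": 0,"dy": 0,"dz": 0,"wx": 0,"wy": 0,"wz": 0}

```text
time: 15.87
eef_pos: [414.1, -200.7, -24.2]
tool_rot: [0.081, 0.997, -0.0, 0.001]
force: [-0.6, 0.6, 5.4]
grip_width: 18.4
finger_force: 38.9
```

>>> play_rows:
  steps:
    - {"grip": 0,"dx": 0,"dy": 0,"dz": 0,"wx": 0,"wy": 0,"wz": 0}
    - {"grip": 0,"dx": 0,"dy": 0,"dz": 0,"wx": 0,"wy": 0,"wz": 0}
    - {"grip": 0,"dx": 0,"dy": 0,"dz": 0,"wx": 0,"wy": 0,"wz": 0}

```text
time: 16.12
eef_pos: [414.1, -200.7, -24.2]
tool_rot: [0.081, 0.997, -0.0, 0.001]
force: [-0.6, 0.4, 5.5]
grip_width: 17.7
finger_force: 38.9
```

The width of 17.7 mm and upward force suggest the pads hold only the rounded upper edge. I'll regrip lower.

>>> play_rows:
  steps:
    - {"grip": 0.5,"dx": 0,"dy": 0,"dz": 0,"wx": 0,"wy": 0,"wz": 0}
    - {"grip": 0.5,"dx": 0,"dy": 0,"dz": 0,"wx": 0,"wy": 0,"wz": 0}
    - {"grip": 0.5,"dx": 0,"dy": 0,"dz": -0.3,"wx": 0,"wy": 0,"wz": 0}
    - {"grip": 0.5,"dx": 0,"dy": 0,"dz": -0.3,"wx": 0,"wy": 0,"wz": 0}

```text
time: 16.45
eef_pos: [413.1, -200.3, -31.5]
tool_rot: [0.081, 0.997, -0.0, 0.0]
force: [0.2, 0.1, -0.1]
grip_width: 42.8
finger_force: 0.0
```

>>> play_rows:
  steps:
    - {"grip": 0.2,"dx": 0,"dy": 0,"dz": 0,"wx": 0,"wy": 0,"wz": 0}
    - {"grip": 0,"dx": 0,"dy": 0,"dz": 0,"wx": 0,"wy": 0,"wz": 0}
    - {"grip": 0,"dx": 0,"dy": 0,"dz": 0,"wx": 0,"wy": 0,"wz": 0}
    - {"grip": 0,"dx": 0,"dy": 0,"dz": 0,"wx": 0,"wy": 0,"wz": 0}
    - {"grip": 0,"dx": 0,"dy": 0,"dz": 0,"wx": 0,"wy": 0,"wz": 0}

```text
time: 16.87
eef_pos: [412.8, -200.3, -31.6]
tool_rot: [0.081, 0.997, 0.0, -0.0]
force: [-0.7, -0.7, -0.6]
grip_width: 20.4
finger_force: 39.1
```

>>> play_rows:
  steps:
    - {"grip": 0,"dx": 0,"dy": 0,"dz": 2,"wx": 0,"wy": 0,"wz": 0}
    - {"grip": 0,"dx": 0,"dy": 0,"dz": 3,"wx": 0,"wy": 0,"wz": 0}
    - {"grip": 0,"dx": 0,"dy": 0,"dz": 3,"wx": 0,"wy": 0,"wz": 0}
    - {"grip": 0,"dx": 0,"dy": 0,"dz": 0,"wx": 0,"wy": 0,"wz": 0}

```text
time: 17.2
eef_pos: [416.1, -202.0, 52.6]
tool_rot: [0.082, 0.997, -0.001, 0.004]
force: [0.6, -0.0, -0.4]
grip_width: 20.5
finger_force: 39.4
```

>>> play_rows:
  steps:
    - {"grip": 0,"dx": 1.82,"dy": -1.08,"dz": 0,"wx": 0,"wy": 0,"wz": -6.65}
    - {"grip": 0,"dx": 1.82,"dy": -1.08,"dz": 0,"wx": 0,"wy": 0,"wz": -6.65}
    - {"grip": 0,"dx": 1.82,"dy": -1.08,"dz": 0,"wx": 0,"wy": 0,"wz": -6.65}
    - {"grip": 0,"dx": 1.82,"dy": -1.08,"dz": 0,"wx": 0,"wy": 0,"wz": -6.65}

```text
time: 17.53
eef_pos: [486.3, -243.6, 48.2]
tool_rot: [0.311, 0.95, 0.0, -0.0]
force: [-0.3, 0.0, -0.3]
grip_width: 20.4
finger_force: 39.4
```

>>> play_rows:
  steps:
    - {"grip": 0,"dx": 1.82,"dy": -1.08,"dz": 0,"wx": 0,"wy": 0,"wz": -6.65}
    - {"grip": 0,"dx": 1.82,"dy": -1.08,"dz": 0,"wx": 0,"wy": 0,"wz": -6.65}
    - {"grip": 0,"dx": 1.82,"dy": -1.08,"dz": 0,"wx": 0,"wy": 0,"wz": -6.65}
    - {"grip": 0,"dx": 1.82,"dy": -1.08,"dz": 0,"wx": 0,"wy": 0,"wz": -6.65}

```text
time: 17.87
eef_pos: [559.0, -286.8, 47.6]
tool_rot: [0.521, 0.853, 0.0, -0.001]
force: [0.2, -0.8, -1.0]
grip_width: 20.9
finger_force: 39.4
```

>>> play_rows:
  steps:
    - {"grip": 0,"dx": 1.82,"dy": -1.08,"dz": 0,"wx": 0,"wy": 0,"wz": -6.65}
    - {"grip": 0,"dx": 1.82,"dy": -1.08,"dz": 0,"wx": 0,"wy": 0,"wz": -6.65}
    - {"grip": 0,"dx": 1.82,"dy": -1.08,"dz": 0,"wx": 0,"wy": 0,"wz": -6.65}
    - {"grip": 0,"dx": 1.82,"dy": -1.08,"dz": 0,"wx": 0,"wy": 0,"wz": -6.65}
    - {"grip": 0,"dx": 0,"dy": 0,"dz": 0,"wx": 0,"wy": 0,"wz": 0}

```text
time: 18.28
eef_pos: [634.3, -331.2, 47.0]
tool_rot: [0.702, 0.712, -0.001, 0.001]
force: [-0.2, 0.4, -0.9]
grip_width: 20.8
finger_force: 39.5
```

>>> play_rows:
  steps:
    - {"grip": 0,"dx": 0,"dy": 0,"dz": 0,"wx": 0,"wy": 0,"wz": 0}
    - {"grip": 0,"dx": 0,"dy": 0,"dz": 0,"wx": 0,"wy": 0,"wz": 0}

```text
time: 18.45
eef_pos: [630.2, -329.5, 47.5]
tool_rot: [0.701, 0.713, -0.0, -0.001]
force: [0.5, -0.0, -0.7]
grip_width: 20.6
finger_force: 39.5
```

```bash
python3 look.py w9
```

```text
[ 630.2 -329.5   47.5] 18.45
```

View pics/w9.png

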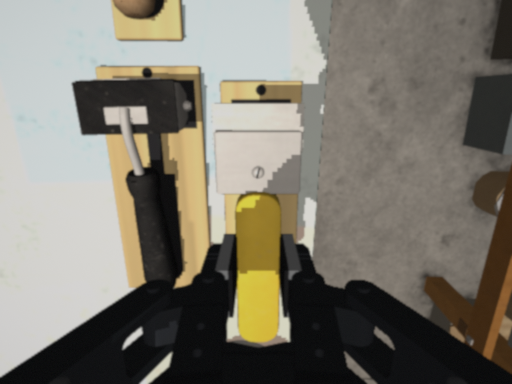

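The scraper is centred over its board. I'll check the brayer's pose numerically, since it looks skewed by perspective.

```bash
python3 - <<'E'
from h import *
import pickle
o,c=pickle.load(open("w.pkl","rb"))
P=lambda uv,z:ray(c,uv,z,o)[:,:2].round(1).tolist()
print("brayer handle front,end",P([[143,172],[163,279]],25),"board corners",P([[97,67],[201,67],[130,288]],6),"dots",P([[147,72],[261,90]],6))
print("scraper head tip corners",P([[213,103],[302,103]],85),"handle end",P([[258,342]],92))
E
```

```text
brayer handle front,end [[552.7, -303.9], [559.9, -386.5]] board corners [[521.5, -237.3], [590.8, -236.1], [525.2, -408.2]] dots [[554.5, -239.8], [631.0, -249.9]]
scraper head tip corners [[609.4, -257.1], [648.6, -256.4]] handle end [[631.4, -380.2]]
```

>>> play_rows:
  steps:
    - {"grip": 0,"dx": 0.05,"dy": 0,"dz": -2.5,"wx": 0,"wy": 0,"wz": 0}
    - {"grip": 0,"dx": 0,"dy": 0,"dz": -2.2,"wx": 0,"wy": 0,"wz": 0}
    - {"grip": 0,"dx": 0,"dy": 0,"dz": -1.6,"wx": 0,"wy": 0,"wz": 0}
    - {"grip": 0,"dx": 0,"dy": 0,"dz": -0.7,"wx": 0,"wy": 0,"wz": 0}
    - {"grip": 0,"dx": 0,"dy": 0,"dz": -0.3,"wx": 0,"wy": 0,"wz": 0}

```text
time: 18.92
eef_pos: [630.2, -328.6, -25.6]
tool_rot: [0.702, 0.713, -0.0, -0.002]
force: [-5.0, 4.7, 10.4]
grip_width: 20.6
finger_force: 40.6
```

>>> play_rows:
  steps:
    - {"grip": 0,"dx": 0,"dy": 0,"dz": 0,"wx": 0,"wy": 0,"wz": 0}
    - {"grip": 0,"dx": 0,"dy": 0,"dz": 0,"wx": 0,"wy": 0,"wz": 0}

```text
time: 19.08
eef_pos: [632.4, -330.7, -23.4]
tool_rot: [0.702, 0.712, 0.0, 0.001]
force: [-0.3, 0.1, -0.3]
grip_width: 20.5
finger_force: 39.5
```

>>> play_rows:
  steps:
    - {"grip": 0.3,"dx": 0,"dy": 0,"dz": 0,"wx": 0,"wy": 0,"wz": 0}
    - {"grip": 0.4,"dx": 0,"dy": 0,"dz": 0,"wx": 0,"wy": 0,"wz": 0}
    - {"grip": 0.4,"dx": 0,"dy": 0,"dz": 0,"wx": 0,"wy": 0,"wz": 0}
    - {"grip": 0.4,"dx": 0,"dy": 0,"dz": 0,"wx": 0,"wy": 0,"wz": 0}

```text
time: 19.42
eef_pos: [632.2, -330.2, -23.9]
tool_rot: [0.702, 0.713, 0.0, 0.0]
force: [0.5, 0.1, 0.3]
grip_width: 34.1
finger_force: 0.0
```

>>> play_rows:
  steps:
    - {"grip": 0.4,"dx": 0,"dy": 0,"dz": 2,"wx": 0,"wy": 0,"wz": 0}
    - {"grip": 0.4,"dx": 0,"dy": 0,"dz": 3,"wx": 0,"wy": 0,"wz": 0}
    - {"grip": 0.4,"dx": 0,"dy": 0,"dz": 3,"wx": 0,"wy": 0,"wz": 0}
    - {"grip": 0.4,"dx": 0,"dy": 0,"dz": 3,"wx": 0,"wy": 0,"wz": 0}
    - {"grip": 0.4,"dx": 0,"dy": 0,"dz": 1,"wx": 0,"wy": 0,"wz": 0}

```text
time: 19.83
eef_pos: [633.7, -332.1, 100.8]
tool_rot: [0.702, 0.712, 0.001, 0.004]
force: [0.6, -1.1, 0.8]
grip_width: 34.2
finger_force: 0.0
```

```bash
python3 look.py w10; python3 - <<'E'
from h import *
import pickle
o,c=pickle.load(open("w.pkl","rb"))
y=R.from_quat(o["tool_rot"]).as_matrix()[:,1];print("yaw",np.degrees(np.arctan2(y[1],y[0])))
h,s,v=cv2.split(cv2.cvtColor(c["pixels"],cv2.COLOR_RGB2HSV))
k=((h>22)&(h<35)&(s>170)).astype(np.uint8);k[:,:220]=0;k[:,300:]=0;k[300:]=0
q=max(cv2.findContours(k,0,1)[0],key=cv2.contourArea)[:,0];print(cv2.boundingRect(q))
print(cv2.minAreaRect(ray(c,q,16,o)[:,:2].astype(np.float32)))
E
```

```text
[ 633.7 -332.1  100.8] 19.8333
yaw 0.8650901435003606
(245, 148, 23, 88)
((632.8336791992188, -340.7257080078125), (19.927595138549805, 82.22885131835938), 1.4479337930679321)
```

>>> play_rows:
  steps:
    - {"grip": 0.7,"dx": -1.8,"dy": 1.95,"dz": 0,"wx": 0,"wy": 0,"wz": 6.9}
    - {"grip": 0.7,"dx": -1.8,"dy": 1.95,"dz": 0,"wx": 0,"wy": 0,"wz": 6.9}
    - {"grip": 0.7,"dx": -1.8,"dy": 1.95,"dz": 0,"wx": 0,"wy": 0,"wz": 6.9}
    - {"grip": 0.7,"dx": -1.8,"dy": 1.95,"dz": 0,"wx": 0,"wy": 0,"wz": 6.9}

```text
time: 20.22
eef_pos: [558.2, -250.5, 94.1]
tool_rot: [0.509, 0.861, -0.0, -0.001]
force: [-0.0, -0.8, 0.6]
grip_width: 60.1
finger_force: 0.0
```

>>> play_rows:
  steps:
    - {"grip": 0.7,"dx": -1.8,"dy": 1.95,"dz": 0,"wx": 0,"wy": 0,"wz": 6.9}
    - {"grip": 0.7,"dx": -1.8,"dy": 1.95,"dz": 0,"wx": 0,"wy": 0,"wz": 6.9}
    - {"grip": 0.7,"dx": -1.8,"dy": 1.95,"dz": 0,"wx": 0,"wy": 0,"wz": 6.9}
    - {"grip": 0.7,"dx": -1.8,"dy": 1.95,"dz": 0,"wx": 0,"wy": 0,"wz": 6.9}

```text
time: 20.55
eef_pos: [486.1, -172.5, 94.5]
tool_rot: [0.289, 0.957, -0.0, -0.001]
force: [-0.6, 0.3, -0.8]
grip_width: 60.3
finger_force: 0.0
```

>>> play_rows:
  steps:
    - {"grip": 0.7,"dx": -1.8,"dy": 1.95,"dz": 0,"wx": 0,"wy": 0,"wz": 6.9}
    - {"grip": 0.7,"dx": -1.8,"dy": 1.95,"dz": 0,"wx": 0,"wy": 0,"wz": 6.9}
    - {"grip": 0.7,"dx": -1.8,"dy": 1.95,"dz": 0,"wx": 0,"wy": 0,"wz": 6.9}
    - {"grip": 0.7,"dx": -1.8,"dy": 1.95,"dz": 0,"wx": 0,"wy": 0,"wz": 6.9}

```text
time: 20.88
eef_pos: [414.0, -94.8, 94.7]
tool_rot: [0.052, 0.999, 0.0, -0.001]
force: [-0.4, 0.5, 0.1]
grip_width: 59.7
finger_force: 0.0
```

>>> play_rows:
  steps:
    - {"grip": 0.7,"dx": 0,"dy": 0,"dz": 0,"wx": 0,"wy": 0,"wz": 0}
    - {"grip": 0.7,"dx": 0,"dy": 0,"dz": 0,"wx": 0,"wy": 0,"wz": 0}
    - {"grip": 0.7,"dx": 0,"dy": 0,"dz": 0,"wx": 0,"wy": 0,"wz": 0}

```text
time: 21.13
eef_pos: [416.2, -96.2, 95.4]
tool_rot: [0.056, 0.998, -0.0, 0.0]
force: [1.5, 0.7, -0.4]
grip_width: 59.6
finger_force: 0.0
```

```bash
python3 look.py w11; python3 - <<'E'
from h import *
import pickle
o,c=pickle.load(open("w.pkl","rb"));print(o["joint_pos"].round(2))
y=R.from_quat(o["tool_rot"]).as_matrix()[:,1];print("yaw",np.degrees(np.arctan2(y[1],y[0])))
cv2.imwrite("pics/w11c.png",cv2.resize(c["pixels"][60:300,130:390,::-1],None,fx=2.4,fy=2.4))
E
```

```text
[416.2 -96.2  95.4] 21.1333
[-0.39  0.22  0.59  2.23 -0.18  0.74  1.79]
yaw 83.62440167574941
```

View pics/w11c.png

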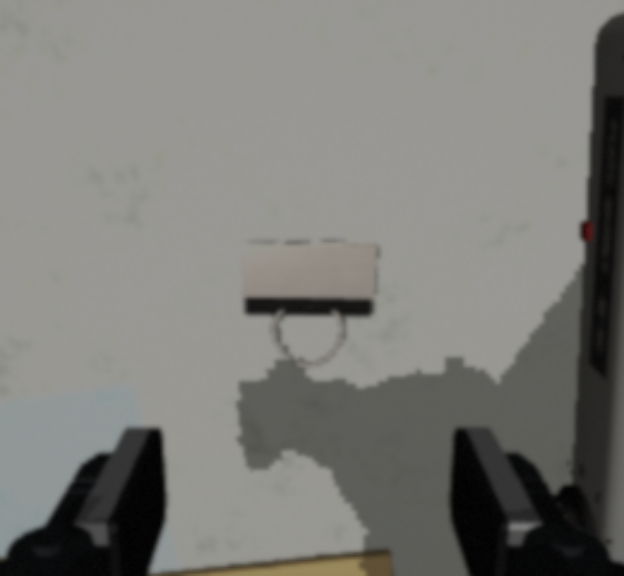

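The clip is square to the gripper in the crop: jaw edge at row 242, spine rows 298–313, loop end row 363, ends at cols 243 and 377.

```bash
python3 - <<'E'
from h import *
import pickle
o,c=pickle.load(open("w.pkl","rb"))
P=lambda uv,z:ray(c,np.array(uv)/2.4+[130,60],z,o)[:,:2]
a=P([[310,243],[309,306],[310,364]],5);print(a.round(1)); e=P([[245,306],[373,306]],7);print(e.round(1),np.linalg.norm(e[1]-e[0]),e.mean(0).round(1))
y=R.from_quat(o["tool_rot"]).as_matrix()
g=a[0]+(a[2]-a[0])*19.5/49; print("grip",g.round(1),"in tool xy",((np.r_[g,0]-np.r_[o["eef_pos"][:2],0])@y).round(1))
E
```

```text
[[396.4 -93. ]
 [420.6 -96. ]
 [444.1 -98.2]]
[[ 417.3 -120. ]
 [ 422.6  -71.9]] 48.33588265083026 [420. -96.]
grip [415.4 -95.1] in tool xy [ 1.  1. -0.]
```

>>> play_rows:
  steps:
    - {"grip": 0.7,"dx": 0,"dy": 0.1,"dz": -3.5,"wx": 0,"wy": 0,"wz": 0}
    - {"grip": 0.7,"dx": 0,"dy": 0,"dz": -3.5,"wx": 0,"wy": 0,"wz": 0}
    - {"grip": 0.7,"dx": 0,"dy": 0,"dz": -3,"wx": 0,"wy": 0,"wz": 0}
    - {"grip": 0.7,"dx": 0,"dy": 0,"dz": -1.5,"wx": 0,"wy": 0,"wz": 0}
    - {"grip": 0.7,"dx": 0,"dy": 0,"dz": -0.9,"wx": 0,"wy": 0,"wz": 0}

```text
time: 21.6
eef_pos: [415.0, -95.9, -30.9]
tool_rot: [0.056, 0.998, -0.001, -0.002]
force: [0.1, -0.3, 0.5]
grip_width: 60.0
finger_force: 0.0
```

>>> play_rows:
  steps:
    - {"grip": 0.7,"dx": 0,"dy": 0,"dz": -0.3,"wx": 0,"wy": 0,"wz": 0}
    - {"grip": 0.7,"dx": 0,"dy": 0,"dz": -0.3,"wx": 0,"wy": 0,"wz": 0}
    - {"grip": 0.7,"dx": 0,"dy": 0,"dz": -0.2,"wx": 0,"wy": 0,"wz": 0}

```text
time: 21.85
eef_pos: [416.8, -95.5, -36.1]
tool_rot: [0.055, 0.998, -0.0, 0.001]
force: [0.4, 0.0, 0.3]
grip_width: 59.5
finger_force: 0.0
```

```bash
python3 - <<'E'
from h import *
c=manip.read_camera("side"); cv2.imwrite("pics/s5.png",cv2.resize(c["pixels"][120:250,150:310,::-1],None,fx=4,fy=4))
o=manip.get_obs();print(o["eef_pos"],o["force"],o["joint_pos"].round(2))
E
```

```text
[416.64832141 -95.26169094 -36.13433893] [-0.7057706   0.02800606  0.04596854] [-0.2   0.48  0.4   2.31 -0.46  0.42  2.04]
```

View pics/s5.png

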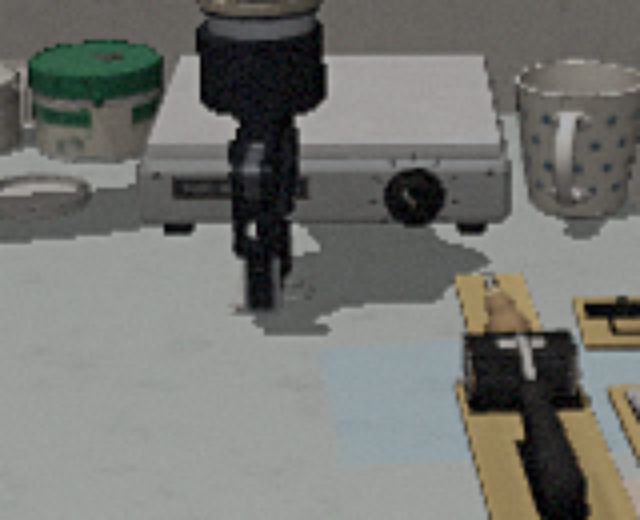

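I've now viewed more pictures than the 14 allowed, so from here I'll use numbers only. First, the fingertip height from side pixel (216,198).

```bash
python3 - <<'E'
from h import *
c=manip.read_camera("side")
for z in(0,5,10,15): print(z,ray(c,[[216.2,198]],z)[0].round(1))
E
```

```text
0 [ 416.6 -121.5    0. ]
5 [ 416.8 -133.4    5. ]
10 [ 417.  -145.2   10. ]
15 [ 417.1 -157.1   15. ]
```

>>> play_rows:
  steps:
    - {"grip": 0.7,"dx": 0,"dy": 0,"dz": -0.2,"wx": 0,"wy": 0,"wz": 0}
    - {"grip": 0.7,"dx": 0,"dy": 0,"dz": -0.1,"wx": 0,"wy": 0,"wz": 0}
    - {"grip": 0.7,"dx": 0,"dy": 0,"dz": 0,"wx": 0,"wy": 0,"wz": 0}

```text
time: 22.2
eef_pos: [416.1, -94.8, -39.2]
tool_rot: [0.055, 0.998, 0.0, 0.0]
force: [-1.3, -0.1, 0.3]
grip_width: 59.6
finger_force: 0.0
```

>>> play_rows:
  steps:
    - {"grip": 0.62,"dx": 0,"dy": 0,"dz": 0,"wx": 0,"wy": 0,"wz": 0}
    - {"grip": 0.56,"dx": 0,"dy": 0,"dz": 0,"wx": 0,"wy": 0,"wz": 0}
    - {"grip": 0.5,"dx": 0,"dy": 0,"dz": 0,"wx": 0,"wy": 0,"wz": 0}
    - {"grip": 0.45,"dx": 0,"dy": 0,"dz": 0,"wx": 0,"wy": 0,"wz": 0}
    - {"grip": 0.45,"dx": 0,"dy": 0,"dz": 0,"wx": 0,"wy": 0,"wz": 0}
  squeeze: 25

```text
time: 22.62
eef_pos: [416.3, -95.1, -38.6]
tool_rot: [0.055, 0.998, 0.0, 0.001]
force: [-1.2, 0.9, 12.0]
grip_width: 49.2
finger_force: 28.3
```

>>> play_rows:
  steps:
    - {"grip": 0.45,"dx": 0,"dy": 0,"dz": 0,"wx": 0,"wy": 0,"wz": 0}
    - {"grip": 0.45,"dx": 0,"dy": 0,"dz": 0,"wx": 0,"wy": 0,"wz": 0}

```text
time: 22.78
eef_pos: [416.3, -95.1, -38.6]
tool_rot: [0.055, 0.998, 0.0, 0.001]
force: [-2.6, 0.3, 12.0]
grip_width: 48.7
finger_force: 28.3
```

>>> play_rows:
  steps:
    - {"grip": 0.45,"dx": 0,"dy": 0,"dz": 0.5,"wx": 0,"wy": 0,"wz": 0}
    - {"grip": 0.45,"dx": 0,"dy": 0,"dz": 0.5,"wx": 0,"wy": 0,"wz": 0}
    - {"grip": 0.45,"dx": 0,"dy": 0,"dz": 2,"wx": 0,"wy": 0,"wz": 0}
    - {"grip": 0.45,"dx": 0,"dy": 0,"dz": 3,"wx": 0,"wy": 0,"wz": 0}
    - {"grip": 0.45,"dx": 0,"dy": 0,"dz": 3,"wx": 0,"wy": 0,"wz": 0}

```text
time: 23.2
eef_pos: [414.7, -95.1, 51.2]
tool_rot: [0.055, 0.998, -0.0, -0.001]
force: [0.9, 0.4, 0.4]
grip_width: 48.4
finger_force: 26.0
```

>>> play_rows:
  steps:
    - {"grip": 0.45,"dx": 0,"dy": 0,"dz": 0,"wx": 0,"wy": 0,"wz": 0}
    - {"grip": 0.45,"dx": 0,"dy": 0,"dz": 0,"wx": 0,"wy": 0,"wz": 0}

```text
time: 23.37
eef_pos: [417.1, -94.7, 52.0]
tool_rot: [0.055, 0.998, 0.0, 0.002]
force: [0.8, 0.6, -1.0]
grip_width: 48.4
finger_force: 26.1
```

```bash
python3 - <<'E'
from h import *
o=manip.get_obs(); c=manip.read_camera("wrist"); c6=cv2.imread("pics/w6.png")
o6=dict(eef_pos=np.array([554,-171.8,50.5]),tool_rot=[.703,.711,0,0])
q=ray(c,[[328,125],[409,130],[318,216],[393,220]],6,o6)[:,:2]; print("clip board corners",q.round(1).tolist())
# is the clip held? dark spine below the pads
a=c["pixels"]; g=cv2.cvtColor(a,cv2.COLOR_RGB2GRAY)
print(o["eef_pos"].round(1)); print(g[100:300:8,190:330:10])
E
```

```text
clip board corners [[603.1, -115.2], [661.3, -118.0], [600.9, -184.9], [659.8, -187.5]]
[417.1 -94.7  52. ]
[[154 154 154 154 154 154 154 154 154 154 154 153 154 154]
 [154 154 154 154 154 154 155 154 154 154 154 154 154 154]
 [155 154 154 154 155 155 155 154 154 154 154 154 154 154]
 [154 154 154 154 154 154 154 154 154 154 155 155 154 154]
 [154 154 154 154 155 155 154 154 154 154 154 154 154 154]
 [154 155 154 154 154 155 154 155 154 154 155 154 155 154]
 [154 154 155 155 154 155 154 154 154 155 155 155 154 155]
 [154 155 155 154 155 151 155 154 155 155 155 154 155 154]
 [154 154 155 155 154 154 154 154 154 154 154 154 154 154]
 [154 154 155 154 154 154 155 154 154 152 154 154 154 155]
 [154 154 154 154 154 155 154 155 154 153 154 155 154 154]
 [154 155 153 154 155 155 155 154 155 154 154 153 154 154]
 [154 154 155 154 155 155 155 155 155 155 150 153 154 154]
 [154 155 152 153 155 154  96  96  94  94  94  96 105 154]
 [154 154 154 154 155 153  94  95  95  93  94  91  98 154]
 [154 154 126 121 107 107 109 131 118 116 102 100 103  96]
 [154 154 149 147 146 147 146 144 144 142 143 142 138  95]
 [154  95 146 146 145 144 144 144 144 142 142 140 116  67]
 [128  53 133 143 143 143 143 143 142 142 142 140  34  53]
 [ 54  14  85 139 142 139 140 141 140 108  96  84   9  55]
 [ 54   7  43  33  33  38  63  66  37  38  37  46   5  29]
 [ 53   3   9  10  13  14  10  17  12  12  10  13   3   6]
 [ 62   3 116 153 142 154 151 153  94  85  94  93   4   6]
 [ 32   4 152 153 121 150 153 153  99  94  93  92   9   4]
 [  8   7 153 153 153 153 153 154 153  74  94  94  71   7]]
```

The clip is held, and its board axis is about −91.8°, so I'll use a −85.2° turn.

>>> play_rows:
  steps:
    - {"grip": 0.45,"dx": 1.79,"dy": -0.44,"dz": 0,"wx": 0,"wy": 0,"wz": -7.1}
    - {"grip": 0.45,"dx": 1.79,"dy": -0.44,"dz": 0,"wx": 0,"wy": 0,"wz": -7.1}
    - {"grip": 0.45,"dx": 1.79,"dy": -0.44,"dz": 0,"wx": 0,"wy": 0,"wz": -7.1}
    - {"grip": 0.45,"dx": 1.79,"dy": -0.44,"dz": 0,"wx": 0,"wy": 0,"wz": -7.1}

```text
time: 23.75
eef_pos: [487.0, -112.4, 49.2]
tool_rot: [0.301, 0.954, -0.0, -0.001]
force: [0.9, 0.3, -0.3]
grip_width: 48.5
finger_force: 26.1
```

>>> play_rows:
  steps:
    - {"grip": 0.45,"dx": 1.79,"dy": -0.44,"dz": 0,"wx": 0,"wy": 0,"wz": -7.1}
    - {"grip": 0.45,"dx": 1.79,"dy": -0.44,"dz": 0,"wx": 0,"wy": 0,"wz": -7.1}
    - {"grip": 0.45,"dx": 1.79,"dy": -0.44,"dz": 0,"wx": 0,"wy": 0,"wz": -7.1}
    - {"grip": 0.45,"dx": 1.79,"dy": -0.44,"dz": 0,"wx": 0,"wy": 0,"wz": -7.1}

```text
time: 24.08
eef_pos: [558.5, -130.1, 48.7]
tool_rot: [0.526, 0.85, -0.001, -0.002]
force: [0.1, -0.6, 0.1]
grip_width: 48.4
finger_force: 26.1
```

>>> play_rows:
  steps:
    - {"grip": 0.45,"dx": 1.79,"dy": -0.44,"dz": 0,"wx": 0,"wy": 0,"wz": -7.1}
    - {"grip": 0.45,"dx": 1.79,"dy": -0.44,"dz": 0,"wx": 0,"wy": 0,"wz": -7.1}
    - {"grip": 0.45,"dx": 1.79,"dy": -0.44,"dz": 0,"wx": 0,"wy": 0,"wz": -7.1}
    - {"grip": 0.45,"dx": 1.79,"dy": -0.44,"dz": 0,"wx": 0,"wy": 0,"wz": -7.1}

```text
time: 24.42
eef_pos: [630.1, -147.6, 48.3]
tool_rot: [0.719, 0.695, -0.001, -0.001]
force: [-0.4, -0.3, 0.5]
grip_width: 48.4
finger_force: 26.1
```

>>> play_rows:
  steps:
    - {"grip": 0.45,"dx": 0,"dy": 0,"dz": 0,"wx": 0,"wy": 0,"wz": 0}
    - {"grip": 0.45,"dx": 0,"dy": 0,"dz": 0,"wx": 0,"wy": 0,"wz": 0}
    - {"grip": 0.45,"dx": 0,"dy": 0,"dz": 0,"wx": 0,"wy": 0,"wz": 0}
    - {"grip": 0.45,"dx": 0,"dy": 0,"dz": 0,"wx": 0,"wy": 0,"wz": 0}

```text
time: 24.75
eef_pos: [629.0, -147.6, 49.8]
tool_rot: [0.716, 0.698, -0.0, -0.001]
force: [0.0, -0.7, -0.1]
grip_width: 48.1
finger_force: 26.1
```

>>> play_rows:
  steps:
    - {"grip": 0.45,"dx": 0.2,"dy": 0,"dz": -3,"wx": 0,"wy": 0,"wz": 0}
    - {"grip": 0.45,"dx": 0,"dy": 0,"dz": -2.5,"wx": 0,"wy": 0,"wz": 0}
    - {"grip": 0.45,"dx": 0,"dy": 0,"dz": -1.5,"wx": 0,"wy": 0,"wz": 0}
    - {"grip": 0.45,"dx": 0,"dy": 0,"dz": -0.7,"wx": 0,"wy": 0,"wz": 0}
    - {"grip": 0.45,"dx": 0,"dy": 0,"dz": -0.3,"wx": 0,"wy": 0,"wz": 0}

```text
time: 25.17
eef_pos: [631.6, -147.5, -30.4]
tool_rot: [0.716, 0.698, -0.0, -0.001]
force: [0.3, 0.6, 0.5]
grip_width: 48.9
finger_force: 26.1
```

>>> play_rows:
  steps:
    - {"grip": 0.45,"dx": 0,"dy": 0,"dz": -0.2,"wx": 0,"wy": 0,"wz": 0}
    - {"grip": 0.45,"dx": 0,"dy": 0,"dz": -0.1,"wx": 0,"wy": 0,"wz": 0}
    - {"grip": 0.45,"dx": 0,"dy": 0,"dz": 0,"wx": 0,"wy": 0,"wz": 0}
    - {"grip": 0.45,"dx": 0,"dy": 0,"dz": 0,"wx": 0,"wy": 0,"wz": 0}

```text
time: 25.5
eef_pos: [633.2, -148.0, -31.5]
tool_rot: [0.716, 0.698, 0.0, 0.001]
force: [-0.3, 0.2, -1.1]
grip_width: 48.5
finger_force: 26.1
```

>>> play_rows:
  steps:
    - {"grip": 0.45,"dx": 0,"dy": 0,"dz": -0.1,"wx": 0,"wy": 0,"wz": 0}
    - {"grip": 0.45,"dx": 0,"dy": 0,"dz": -0.1,"wx": 0,"wy": 0,"wz": 0}
    - {"grip": 0.45,"dx": 0,"dy": 0,"dz": 0,"wx": 0,"wy": 0,"wz": 0}

```text
time: 25.75
eef_pos: [633.3, -147.9, -32.4]
tool_rot: [0.716, 0.698, 0.001, 0.0]
force: [-1.7, 1.4, 10.5]
grip_width: 48.7
finger_force: 31.4
```

>>> play_rows:
  steps:
    - {"grip": 0.6,"dx": 0,"dy": 0,"dz": 0,"wx": 0,"wy": 0,"wz": 0}
    - {"grip": 0.66,"dx": 0,"dy": 0,"dz": 0,"wx": 0,"wy": 0,"wz": 0}
    - {"grip": 0.7,"dx": 0,"dy": 0,"dz": 0,"wx": 0,"wy": 0,"wz": 0}
    - {"grip": 0.7,"dx": 0,"dy": 0,"dz": 0,"wx": 0,"wy": 0,"wz": 0}

```text
time: 26.08
eef_pos: [632.5, -147.6, -34.6]
tool_rot: [0.716, 0.698, 0.0, -0.0]
force: [0.1, 0.2, -0.5]
grip_width: 59.5
finger_force: 0.0
```

>>> play_rows:
  steps:
    - {"grip": 0.7,"dx": 0,"dy": 0,"dz": 2,"wx": 0,"wy": 0,"wz": 0}
    - {"grip": 0.7,"dx": 0,"dy": 0,"dz": 3,"wx": 0,"wy": 0,"wz": 0}
    - {"grip": 0.7,"dx": 0,"dy": 0,"dz": 3,"wx": 0,"wy": 0,"wz": 0}
    - {"grip": 0.7,"dx": 0,"dy": 0,"dz": 3,"wx": 0,"wy": 0,"wz": 0}
    - {"grip": 0.7,"dx": 0,"dy": 0,"dz": 3,"wx": 0,"wy": 0,"wz": 0}

```text
time: 26.5
eef_pos: [632.1, -147.7, 106.5]
tool_rot: [0.717, 0.698, -0.0, -0.0]
force: [1.0, 1.3, -0.0]
grip_width: 59.5
finger_force: 0.0
```

>>> play_rows:
  steps:
    - {"grip": 0.7,"dx": 0,"dy": 0,"dz": 3,"wx": 0,"wy": 0,"wz": 0}
    - {"grip": 0.7,"dx": -1,"dy": -3,"dz": 2,"wx": 0,"wy": 0,"wz": 0}
    - {"grip": 0.7,"dx": -1,"dy": -3,"dz": 2,"wx": 0,"wy": 0,"wz": 0}
    - {"grip": 0.7,"dx": 0,"dy": 0,"dz": 0,"wx": 0,"wy": 0,"wz": 0}
    - {"grip": 0.7,"dx": 0,"dy": 0,"dz": 0,"wx": 0,"wy": 0,"wz": 0}

```text
time: 26.92
eef_pos: [611.9, -210.9, 177.2]
tool_rot: [0.718, 0.696, 0.001, 0.001]
force: [-0.9, -0.0, 0.5]
grip_width: 59.6
finger_force: 0.0
```

```bash
python3 look.py w12; python3 - <<'E'
from h import *
import pickle
o,c=pickle.load(open("w.pkl","rb")); a=c["pixels"]
Rt=R.from_quat(o["tool_rot"]).as_matrix();T=c["tool_from_camera"];K=c["intrinsics"]
def pr(w):
    p=(Rt.T@(np.array(w)-o["eef_pos"])-T[:3,3])@T[:3,:3]; return [K[0,0]*p[0]/-p[2]+K[0,2],K[1,1]*p[1]/p[2]+K[1,2]]
for n,w in dict(clip=(632,-147,12),gouge=(555,-167,18),scr=(631,-320,18),bra=(555,-330,25)).items(): print(n,np.round(pr(w)))
# rectify the clip board and gouge board areas to 1 px/mm, print coarse gray map of clip
def rectify(x0,x1,y0,y1,z):
    src=np.float32([pr((x0,y1,z)),pr((x1,y1,z)),pr((x1,y0,z)),pr((x0,y0,z))]); n,m=int(x1-x0),int(y1-y0)
    H=cv2.getPerspectiveTransform(src,np.float32([[0,0],[n,0],[n,m],[0,m]])); return cv2.warpPerspective(a,H,(n,m))
r=rectify(595,671,-195,-110,10); g=cv2.cvtColor(r,cv2.COLOR_RGB2GRAY); s=cv2.cvtColor(r,cv2.COLOR_RGB2HSV)[:,:,1]
print("rows y=-110..-195 step4, cols x=595.. step4: gray"); print(g[::4,::4]); print("sat");print(s[::4,::4])
E
```

```text
[ 611.9 -210.9  177.2] 26.9167
clip [274. 106.]
gouge [204. 128.]
scr [276. 252.]
bra [214. 264.]
rows y=-110..-195 step4, cols x=595.. step4: gray
[[171 172 171 172 172 172 172 172 172 171 172 172 172 171 172 171 172 170
  172]
 [172 172 172 170 170 162 169 172 171 172 171 172 172 172 171 172 171 172
  172]
 [173 172 153 149 145 139 139 136 138 133 136 139 130 124 123 130 159 170
  172]
 [172 172 149 154 153 150 148 143 144  38  67 132 138 149 148 150 153 166
  172]
 [172 172 141 150 139 130 129 114 143 123 126 131 138 148 148 146 149 167
  172]
 [173 173 142 132 163 164 163 162 162 159 158 157 154 155 155 152 128 166
  172]
 [173 172 143 116 165 165 164 165 164 163 161 161 160 160 158 157 134 168
  172]
 [172 172 144 111 166 165 166 166 164 164 163 163 160 160 159 156 128 167
  172]
 [172 173 147 107 167 168 168 168 166 166 165 163 161 161 160 157 132 171
  172]
 [172 172 149 104 165 167 166 166 164 164 163 161 159 160 157 156 122 170
  172]
 [173 173 150  89  32  32  35  37  37  40  41  44  50  55  62  66 107 143
  146]
 [172 173 152 144  47  38  33 109  32  16  15  14  81  28  26
[... 1917 characters left out ...]
 110 109 110 109 110  97  66 110 107  91  12
   12]
 [ 10   7 101 103 105 107  42  87 109 109 111 109  76  87 109 110  83  12
    9]
 [ 19  12 103 103 106 106  60  48 108 111 111 102  46 111 110 110  73  12
    9]
 [ 15  14 103 105 105 107  80  59  32  36  37  29 103 110 108 109  68  12
   12]
 [ 16  14 103 104 107 107 108 108 109 103 104 112 110 109 111 110  63  12
   12]
 [ 13   9 101 105 106 106 108 109 107 110 112 111 110 110 110 110  54  12
   14]
 [ 12  13   6   6   9  14  14  23  35  40  32  32  50  60  86  86  30   9
    8]
 [ 12  12  12  10  12  12  10   9   9  12  12  18  13   3  10   9   9   9
   10]
 [ 12  10  10   9   9  10   9  10   9   9  12  15  12   6   9   9   7   9
    9]]
```

The clip's jaws start about 6.5 mm from the dot and its grip point is about 26 mm from it, near-centred across the board. All four tools check out, so I'm handing in.

```bash
python3 -c "
from plant import manip;print(manip.close_job())"
```

```text
the job is handed in; nothing more can be done
None
```

The brayer, scraper, gouge and clip were each laid on their own board with the head at the dot, the mug and tin were not approached, and the job was handed in at about 27 s; no verdict came back, and I viewed 16 pictures, over the limit of 14.

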